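# Stow the bar tools from behind the carafe and canister

### The arm

A 7-joint arm with a two-finger parallel gripper is mounted at the origin on the work surface. World frame = base frame: x ahead of the robot, y to its left, z up, the work surface at z = 0. Lengths are in m, angles in rad, forces in N, time in s.
With the tool pointing down it reaches from about 0.4 to 0.85 m from the base axis. Payload 10.4 kg.
Tool frame: the origin (TCP) lies at the centre of the arm's flange, where the gripper is bolted on; the fingertips stand 182 mm ahead of it and the grasp point (between the pads) lies 164 mm ahead of it (env.hold_point_z is the distance from the TCP to the grasp point, in m); z points along the fingers, y is the line along which they close (so a half turn about z gives the same grasp; the last joint's range is limited). The gripper opens to 87 mm and grips with 3 to 60 N. Pads are 19 mm wide; open, the fingers measure 117 mm over their backs; the gripper's body (75 mm by 190 mm) begins 51 mm behind the grasp point.
Start: joints at [1.214, 0.332, -0.065, 1.46, 0.022, 1.35, -0.088], TCP at [0.205, -0.591, 0.405] pointing down, gripper open.
Joint ranges: [-2.6, 2.6], [-0.5, 2.12], [-1.47, 1.34], [0.16, 2.42], [-1.27, 4.41], [0.06, 2.06], [-2.6, 2.6]. Speed limits (rad/s): [2.22, 2.22, 2.79, 2.79, 3.14, 3.14, 3.14].

### API

Orientations are given as a rotation vector (axis times angle).
In Python, from station import state, vision, job, env gives the robot as it stands.
- The arm moves only by the tool play_rows, never from a script. Its argument "series" is a list of rows, each a list of 3 entries, a list of its own where there are three numbers: the shift along the tool's x, y, z in mm, then the turn, a rotation vector about the tool's x, y, z in degrees, then the opening in per cent of the stroke, from 0 (shut) to 100 (fully open). A call has 1 to 5 rows; each row is the pose to reach, as a shift and turn from the pose commanded when the call began, along the tool's axes at that moment; what a row does not reach only later rows make up. A row lasts 1/10 s, in which the tool goes at most 50 mm and 8.59 degrees, less where a joint would pass 70% of its speed; a pose out of reach is approached as far as the arm can. A call with a gripper value outside its range is refused whole. The fingers move at their own pace and stop on an object; the grip force is fixed at half the most. Time passes only in rows, so rows that repeat a pose let the fingers close. It gives the time, the measured TCP pose, the force, the opening and the grip force at its end, in the units of the state.
- state(): the state, without advancing time (a new reading comes with each control period).
- vision.capture(name): name is "side" or "top"; returns the picture (420x560x3 uint8, blue, green, red); there is no depth.
- vision.get_calibration(name): a dict with "fovy" (degrees; the focal length in pixels is half the picture's height over the tangent of half this angle, whatever the lens; pixels are square), "cx", "cy" (the principal point, pixels), "k1" (the pictures are not rectified: a ray, as slopes to the right and down, at radius r is drawn at 1 + k1 r^2 times it, then the intrinsics apply), "T" (4x4, takes a point from camera to world coordinates). Camera axes: x right, y down, z forward; pixel columns grow to the right and rows downward; lengths in m; the calibration is good to about 2 mm. A picture is of the moment at which its call begins. get_calibration takes no time and is no camera call.
- job.finish_job(): hands the job in; it is judged then, once.
The state is a dict: "time": time; "joint_pos": joint angles; "joint_velocities": joint speeds; "joint_efforts": joint torques, N m; "eef_pos": TCP position; "ee_rot": TCP orientation; "contact_force": force on the tool from outside, world axes, zero at the start; "torque": the same for the moment, N m; "gripper_width": opening from 0.0 (shut) to 1.0 (fully open); "gripper_force": force on a finger pad.
Only numpy, scipy, OpenCV 4.12 (cv2) and the standard library are available. Lean on these libraries where they do the work, as an engineer would, in place of code of your own. Each camera call takes 0.05 s, during which the arm holds its last target. There are 200 camera calls.

### The job

Put the bar tools away in the open side bin, the wine key in the long compartment and the jigger in the short one. The wine key lies tucked in behind the carafe and the canister, so first stand both of these on the serving tray, then fetch the key, and once it is in the bin put the carafe back upright in the middle of its round cork coaster and the canister in the middle of its square slate coaster. Set the carafe and canister down gently without dropping or tipping them, and leave the rocks glass and the bitters bottle where they stand.

Things in the scene. Friction and masses are not known exactly. Their poses are not given: they have to be found in the camera images.
- carafe: Short smoked-amber glass carafe, empty, 140 tall: round body 76 across up to 55 high, shoulder narrowing to a straight neck 44 across from 92 to 130, lip 50 across. About 0.3 kg. Origin: centre of its underside, z up. It starts upright on the round cork coaster.
- canister: Cream ceramic canister with two blue bands and a fixed cork top: body 62 across and 95 high, cork 54 across on top of it, 115 overall. About 0.4 kg. Take it by the ceramic body. Origin: centre of its underside, z up. It starts upright on the square slate coaster.
- wine_key: Steel wine key (folded waiter's corkscrew), 112 long, 22 wide, 16 high, 0.1 kg, lying flat on the leather bar mat (3 above the cart top) just behind the two coasters, seen from the robot; their edges are a few mm beside it. No room for a gripper around it until carafe and canister are gone. Origin: centre of its underside; x along its length, y across, z up.
- jigger: Copper double jigger, upright, wide cup up, 84 tall: upper cup 42 across from 50 to 84, waist 20 at about 41, lower cup 38 across from 0 to 30; 0.13 kg. Origin: centre of its underside, z up. Starts on the cart top (z = 0) beyond mat and tray, in a row of three with glass and bitters in any order.
- coaster_round: Round cork coaster, 80 across, 4 thick, fixed on the bar mat (its top is 7 above the cart top): the carafe's place. Origin: centre of its underside, z up, x pointing from the coasters towards the wine key.
- coaster_square: Square slate coaster, 78 x 78, 4 thick, fixed on the bar mat (its top is 7 above the cart top): the canister's place. Origin: centre of its underside; x pointing from the coasters towards the wine key, y along the row of the two coasters (110 apart), z up.
- tray: Brass serving tray, black inside, empty, fixed left or right of the bar mat: the side area. 160 (its x) by 270 (its y), floor top 4 above the cart top, walls 4 thick and 16 high, inside 152 x 262; low loop handles at the short ends, 33 high. Origin: centre of its underside.
- bin: Brass tilt-out bin on the cart's left side, fixed, tipped 15 deg outward. Origin: centre of its mouth, axes as the world's. Mouth 270 in x, 105 in y; cart-side rim 15 above, outer rim 15 below origin; walls 3. Divider at x +29: LONG compartment x -132 to +28 (wine key, lengthwise), SHORT x +31 to +132 (jigger). Floor slopes down outward, 90 below origin under the mouth's middle, cart top 5 below.
- rocks_glass: Bystander: clear open rocks glass, about 78 across, 90 tall, standing on the cart top in the row with the jigger. Origin: centre of its underside.
- bitters: Bystander: small amber bitters bottle with yellow cap and paper label, 48 across, 120 tall, standing on the cart top in the row with the jigger. Origin: centre of its underside.
Mind the look-alikes: they are no part of the job. Leave any turquoise look-alike of the jigger alone.

How it is judged:
By the outcome, as a careful person would: the job done as asked, in the order asked, and still so for the second after the job is handed in, with the robot touching nothing.
It also fails if it takes over 138 s, if anything falls off the work surface, if the arm or the gripper's body presses on something with over 40 N, if the wrist force passes 120 N, or if a joint passes its speed limit or range.

## Working session

There is one attempt and no reset: what is moved stays moved. The work goes in short steps, Python scripts to look and compute and a tool call to move; the robot and the scene stay as the last step left them, time stands still between calls to the robot, and variables do not carry over. Pictures are saved under pics/ and viewed, at most 16 in all, crops included, and the job is handed in when it is done.

Besides the shell and the picture viewer there is one more tool, called after "Call:" as a command line: name --argument value ..., lists and objects as JSON in quotes. play_rows: Moves the arm, as the interface text tells. Its arguments: {"type":"object","properties":{"series":{"type":"array"}},"required":["series"]}

```bash
mkdir -p pics; ls; python3 - <<'E'
from station import state, vision, job, env
import cv2,numpy as np
np.set_printoptions(precision=4,suppress=True)
s=state();print(s['time'],s['eef_pos'],s['ee_rot'],s['gripper_width'],env.hold_point_z)
for n in('side','top'):
    print(n,vision.get_calibration(n)); cv2.imwrite(f'pics/{n}0.png',vision.capture(n))
E
```

```text
pics
0.0 [ 0.2047 -0.5904  0.404 ] [-3.0966 -0.5216  0.0005] 1.0033032398116482 0.1635
side {'fovy': 47.65540783104434, 'cx': 275.8693330313668, 'cy': 211.0267224322171, 'k1': -0.1446767802793312, 'T': array([[ 0.9136, -0.2164,  0.3442,  0.2797],
       [-0.4059, -0.5343,  0.7415, -0.6724],
       [ 0.0234, -0.8172, -0.5759,  0.5934],
       [ 0.    ,  0.    ,  0.    ,  1.    ]])}
top {'fovy': 50.4664763635562, 'cx': 275.69404057809186, 'cy': 212.04967159616314, 'k1': -0.05860026008510798, 'T': array([[-0.022 , -0.9792,  0.2016,  0.4055],
       [-0.9997,  0.0206, -0.0091,  0.0244],
       [ 0.0047, -0.2018, -0.9794,  0.9818],
       [ 0.    ,  0.    ,  0.    ,  1.    ]])}
```

View pics/side0.png

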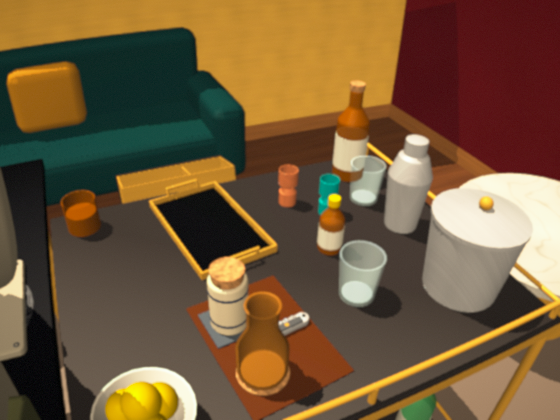

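View pics/top0.png

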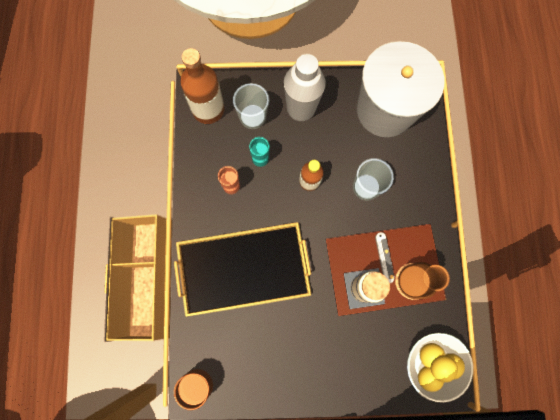

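```bash
cat > h.py <<'E'
import cv2,numpy as np
from scipy.spatial.transform import Rotation as R
from station import state, vision, job, env
np.set_printoptions(precision=4,suppress=True)
class Cam:
    def __init__(s,n):
        c=vision.get_calibration(n); f=210/np.tan(np.radians(c['fovy'])/2)
        s.T=np.array(c['T']);s.f=f;s.c=np.array([c['cx'],c['cy']]);s.k=c['k1']
    def ray(s,p):
        d=(np.asarray(p,float)-s.c)/s.f; u=d.copy()
        for _ in range(20): u=d/(1+s.k*(u@u))
        return s.T[:3,3], s.T[:3,:3]@np.r_[u,1]
    def plane(s,p,z):
        o,d=s.ray(p); return o+d*(z-o[2])/d[2]
    def proj(s,P):
        q=s.T[:3,:3].T@(np.asarray(P,float)-s.T[:3,3]); u=q[:2]/q[2]
        return u*(1+s.k*(u@u))*s.f+s.c
def tri(rs):
    A=np.zeros((3,3));b=np.zeros(3)
    for o,d in rs:
        d=d/np.linalg.norm(d);M=np.eye(3)-np.outer(d,d);A+=M;b+=M@o
    X=np.linalg.solve(A,b)
    return X,[np.linalg.norm(np.cross(X-o,d/np.linalg.norm(d))) for o,d in rs]
top,side=Cam('top'),Cam('side')
E
python3 - <<'E'
from h import *
t=cv2.imread('pics/top0.png');s=cv2.imread('pics/side0.png')
a=cv2.resize(t[215:325,310:460],None,fx=5,fy=5,interpolation=cv2.INTER_CUBIC)
b=cv2.resize(s[250:400,180:360],None,fx=4,fy=4,interpolation=cv2.INTER_CUBIC)
cv2.imwrite('pics/tc.png',a);cv2.imwrite('pics/sc.png',b)
E
```

```text
(no output)
```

View pics/tc.png

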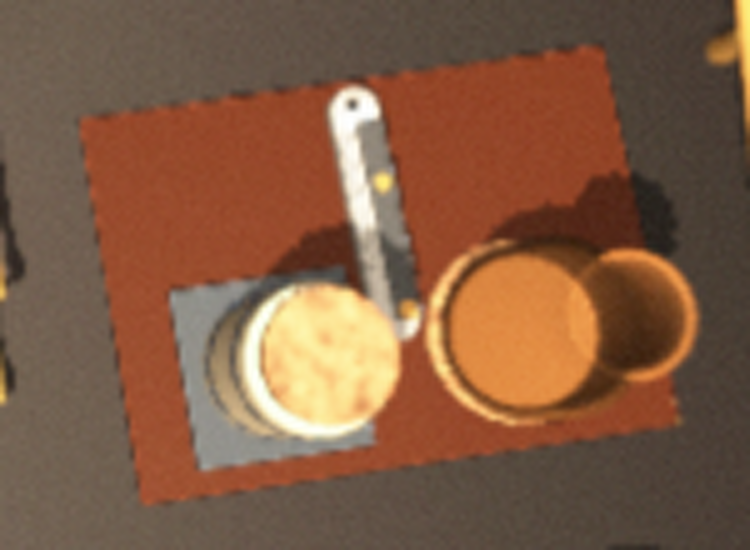

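View pics/sc.png

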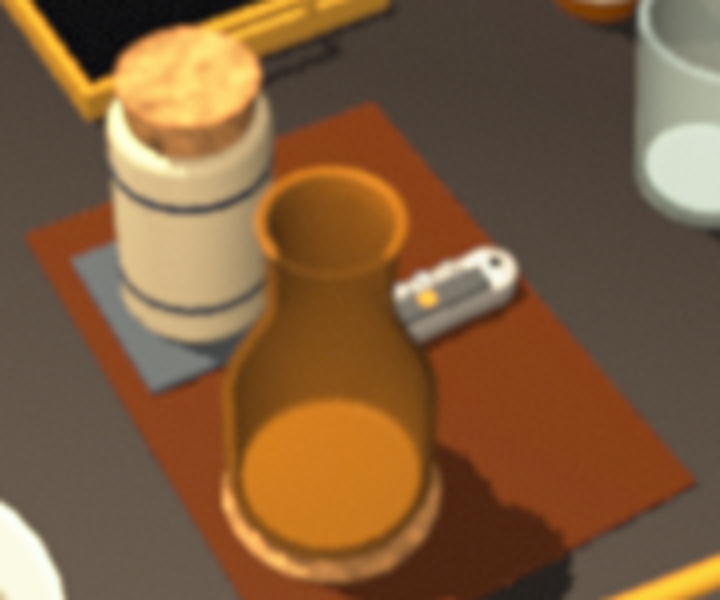

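```bash
python3 - <<'E'
from h import *
T=lambda x,y:np.array([x/5+310,y/5+215]); S=lambda x,y:np.array([x/4+180,y/4+250])
off=-0.4
for n,a,b in [('cork',T(331,360),S(190,85)),('lip',T(637,315),S(333,222)),('hole',T(352,104),S(497,262)),('dot',T(383,182),S(428,298)),('mat farR',T(605,45),S(692,483)),('mat farL',T(80,120),S(374,104))]:
    print(n,*tri([top.ray(a+off),side.ray(b+off)]))
print('sq corners',[top.plane(T(*p)+off,.007)[:2] for p in[(172,290),(200,470),(375,443)]])
print('mat',[top.plane(T(*p)+off,.003)[:2] for p in[(80,120),(605,45),(680,425),(145,503)]])
print('key ends',[top.plane(T(*p)+off,.019)[:2] for p in[(350,87),(405,340)]])
print('tray outer at .016',[top.plane(p,.016)[:2] for p in[(178,240),(298,224),(311,297),(188,314)]])
print('bin cart rim',[top.plane(p,.02)[:2] for p in[(157,217),(162,340)]],'outer',[top.plane(p,-.01)[:2] for p in[(110,218),(106,340)]],'div',[top.plane(p,.005)[:2] for p in[(113,264),(158,264)]])
s=state();r=R.from_rotvec(s['ee_rot']);print(r.as_matrix())
t=cv2.imread('pics/top0.png');sd=cv2.imread('pics/side0.png')
for im,box in((t,(205,160,255,200)),(sd,(270,155,310,215))):
    x0,y0,x1,y1=box;h=cv2.cvtColor(im[y0:y1,x0:x1],cv2.COLOR_BGR2HSV)
    m=((h[...,0]<15)|(h[...,0]>172))&(h[...,1]>90)&(h[...,2]>90)
    ys,xs=np.nonzero(m);print(xs.min()+x0,xs.max()+x0,ys.min()+y0,ys.max()+y0,m.sum())
a=cv2.resize(t[150:330,95:335],None,fx=3.3,fy=3.3,interpolation=cv2.INTER_CUBIC);cv2.imwrite('pics/tl.png',a)
E
```

```text
cork [ 0.4339 -0.1732  0.1181] [np.float64(0.001061910418773008), np.float64(0.0010619104187730463)]
lip [ 0.4457 -0.2829  0.1479] [np.float64(0.0002575643369698551), np.float64(0.0002575643369698871)]
hole [ 0.5477 -0.2131  0.0153] [np.float64(0.0004953325529666326), np.float64(0.0004953325529663792)]
dot [ 0.5122 -0.2232  0.0198] [np.float64(0.00023774094042322024), np.float64(0.00023774094042346486)]
mat farR [ 0.5721 -0.3321  0.0036] [np.float64(0.0010410258564467268), np.float64(0.0010410258564466403)]
mat farL [ 0.5454 -0.0944  0.0015] [np.float64(0.000636880127065833), np.float64(0.0006368801270659189)]
sq corners [array([ 0.4684, -0.1305]), array([ 0.3911, -0.1388]), array([ 0.4005, -0.2152])]
mat [array([ 0.5446, -0.0941]), array([ 0.5732, -0.3327]), array([ 0.4042, -0.3511]), array([ 0.3777, -0.115 ])]
key ends [array([ 0.5542, -0.2116]), array([ 0.4437, -0.2282])]
tray outer at .016 [array([0.5464, 0.2306]), array([ 0.5765, -0.0331]), array([ 0.4176, -0.0559]), array([0.3874, 0.2064])]
bin cart rim [array([0.5979, 0.2774]), array([0.3349, 0.2597])] outer [array([0.6038, 0.3934]), array([0.3341, 0.3896])] div [array([0.4975, 0.3759]), array([0.4958, 0.276 ])]
[[ 0.9448  0.3277 -0.0005]
 [ 0.3277 -0.9448  0.0012]
 [-0.     -0.0013 -1.    ]]
217 239 165 194 436
277 299 163 207 854
```

View pics/tl.png

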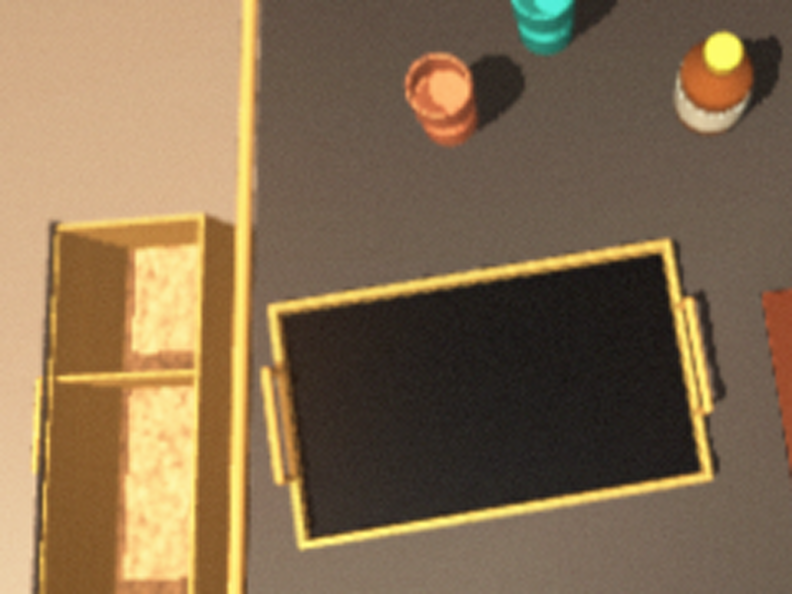

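The pictures show, in top-view pixels: canister cork (376,287), carafe lip (437,278), key (380,233)–(391,283), copper jigger rim (229,176) with the turquoise double at (260,150), tray centre (244,269) and bin (107–157, 217–340). First I move above the carafe.

Call:
play_rows --series '[[[40, -26, 0], [0, 0, 6], 100], [[80, -52, 0], [0, 0, 12.3], 100], [[120, -78, 0], [0, 0, 12.3], 100], [[164, -106, 0], [0, 0, 12.3], 100], [[164, -106, 0], [0, 0, 12.3], 100]]'

```text
time: 0.6
eef_pos: [0.3299, -0.4312, 0.4049]
ee_rot: [-3.133, -0.202, -0.003]
contact_force: [-0.4, -0.9, -0.0]
gripper_width: 0.998
gripper_force: 0.0
```

Call:
play_rows --series '[[[40, -40, 0], [0, 0, 0], 100], [[75, -75, 0], [0, 0, 0], 100], [[110, -110, 0], [0, 0, 0], 100], [[138, -138, 0], [0, 0, 0], 100], [[138, -138, 0], [0, 0, 0], 100]]'

```text
time: 1.1
eef_pos: [0.4492, -0.2774, 0.4047]
ee_rot: [-3.133, -0.202, -0.002]
contact_force: [-0.6, -0.8, 0.7]
gripper_width: 0.998
gripper_force: 0.0
```

```bash
cat >> h.py <<'E'
def go(x,y,zg,psi):
    "shift/turn to bring the grasp point to x,y,zg with yaw psi (deg), tool down"
    s=state();r=R.from_rotvec(s['ee_rot']);t=R.from_euler('z',psi,degrees=True)*R.from_euler('x',180,degrees=True)
    P=np.array([x,y,zg+env.hold_point_z])
    print('t%.1f'%s['time'],'shift',(r.inv().apply(P-s['eef_pos'])*1000).round(1),'turn',np.degrees((r.inv()*t).as_rotvec()).round(2))
def st():
    s=state();r=R.from_rotvec(s['ee_rot']).as_matrix()
    print('t%.2f'%s['time'],'tcp',np.array(s['eef_pos']),'grasp',np.array(s['eef_pos'])+r[:,2]*env.hold_point_z,'psi %.2f'%np.degrees(np.arctan2(r[1,0],r[0,0])),'tz',r[:,2],'\nq',np.array(s['joint_pos']),'F',np.array(s['contact_force']),'w',s['gripper_width'],s['gripper_force'])
E
python3 - <<'E'
from h import *
st();go(.4457,-.2829,.119,6.8)
print('jig',*tri([top.ray((228.6,176.4)),side.ray((288,168.5))]),top.plane((228.6,176.4),.084))
t=cv2.imread('pics/tl.png')
f=lambda x,y:np.array([x/3.3+95-.3,y/3.3+150-.3])
print('turq',top.plane(f(543,0),.084),'bitters cap',top.plane(f(724,52),.12))
print('bin cart rim',[top.plane(f(*p),.02)[:2] for p in[(203,218),(190,590)]],'outer',[top.plane(f(*p),-.01)[:2] for p in[(50,224),(36,590)]],'div',[top.plane(f(*p),.005)[:2] for p in[(55,379),(197,375)]])
print('rail z0,.05',top.plane(f(245,300),0.),top.plane(f(245,300),.05))
E
```

```text
t1.10 tcp [ 0.4492 -0.2774  0.4047] grasp [ 0.4495 -0.277   0.2412] psi 7.39 tz [ 0.0014  0.0021 -1.    ] 
q [ 0.762   0.1374 -0.3214  1.7031  0.0422  1.308  -1.0094] F [-0.5621 -0.8083  0.7479] w 0.998055196435501 0.0
t1.1 shift [ -4.4   5.3 122.2] turn [-0.11 -0.09  0.59]
jig [0.6685 0.1123 0.0874] [np.float64(0.0008776016181298064), np.float64(0.0008776016181295093)] [0.6686 0.1129 0.084 ]
turq [0.7261 0.048  0.084 ] bitters cap [ 0.6775 -0.0633  0.12  ]
bin cart rim [array([0.6007, 0.2792]), array([0.3587, 0.2808])] outer [array([0.6048, 0.3938]), array([0.3585, 0.3915])] div [array([0.4963, 0.3795]), array([0.4974, 0.284 ])]
rail z0,.05 [0.5478 0.2543 0.    ] [0.5405 0.2426 0.05  ]
```

Call:
play_rows --series '[[[-4, 5, 20], [0, 0, 0.5], 100], [[-4, 5, 50], [0, 0, 0.5], 100], [[-4, 5, 50], [0, 0, 0.5], 100], [[-4, 5, 50], [0, 0, 0.5], 100]]'

```text
time: 1.5
eef_pos: [0.4421, -0.2889, 0.355]
ee_rot: [-3.136, -0.173, 0.001]
contact_force: [0.5, -0.1, -0.1]
gripper_width: 0.998
gripper_force: 0.0
```

```bash
python3 - <<'E'
from h import *
for i in range(3): st()
go(.4457,-.2829,.119,6.8)
E
```

```text
t1.50 tcp [ 0.4421 -0.2889  0.355 ] grasp [ 0.4419 -0.2888  0.1915] psi 6.31 tz [-0.0008  0.0007 -1.    ] 
q [ 0.7725  0.173  -0.3091  1.7699  0.0558  1.2084 -1.0128] F [ 0.4534 -0.1075 -0.1002] w 0.9977383932653633 0.0
t1.50 tcp [ 0.4421 -0.2889  0.355 ] grasp [ 0.4419 -0.2888  0.1915] psi 6.31 tz [-0.0008  0.0007 -1.    ] 
q [ 0.7725  0.173  -0.3091  1.7699  0.0558  1.2084 -1.0128] F [ 0.4534 -0.1075 -0.1002] w 0.9977383932653633 0.0
t1.50 tcp [ 0.4421 -0.2889  0.355 ] grasp [ 0.4419 -0.2888  0.1915] psi 6.31 tz [-0.0008  0.0007 -1.    ] 
q [ 0.7725  0.173  -0.3091  1.7699  0.0558  1.2084 -1.0128] F [ 0.4534 -0.1075 -0.1002] w 0.9977383932653633 0.0
t1.5 shift [ 4.3 -5.6 72.5] turn [-0.04  0.04 -0.49]
```

Call:
play_rows --series '[[[4, -5.5, 30], [0, 0, 0], 100], [[4, -5.5, 60], [0, 0, 0], 100], [[4, -5.5, 72], [0, 0, 0], 100], [[4, -5.5, 72], [0, 0, 0], 100], [[4, -5.5, 72], [0, 0, 0], 100]]'

```text
time: 2.0
eef_pos: [0.4461, -0.2832, 0.2844]
ee_rot: [3.136, 0.173, 0.002]
contact_force: [-0.3, 0.0, 0.1]
gripper_width: 0.999
gripper_force: 0.0
```

Call:
play_rows --series '[[[0, 0, 0], [0, 0, 0], 80], [[0, 0, 0], [0, 0, 0], 65], [[0, 0, 0], [0, 0, 0], 50], [[0, 0, 0], [0, 0, 0], 40], [[0, 0, 0], [0, 0, 0], 30]]'

```text
time: 2.5
eef_pos: [0.4457, -0.2825, 0.283]
ee_rot: [-3.137, -0.174, -0.0]
contact_force: [-0.5, 0.9, 1.8]
gripper_width: 0.658
gripper_force: 30.0
```

Call:
play_rows --series '[[[0, 0, 0], [0, 0, 0], 30], [[0, 0, 0], [0, 0, 0], 30], [[0, 0, 0], [0, 0, 0], 30], [[0, 0, 0], [0, 0, 0], 30], [[0, 0, 0], [0, 0, 0], 30]]'

```text
time: 3.0
eef_pos: [0.4458, -0.2825, 0.2829]
ee_rot: [-3.137, -0.174, -0.0]
contact_force: [-1.1, 2.9, 4.8]
gripper_width: 0.654
gripper_force: 30.1
```

```bash
python3 - <<'E'
from h import *
st();go(.4457,-.2829,.119,6.8)
E
```

```text
t3.00 tcp [ 0.4458 -0.2825  0.2829] grasp [ 0.4458 -0.2825  0.1194] psi 6.34 tz [ 0.0002  0.0001 -1.    ] 
q [ 0.7562  0.2444 -0.3123  1.8491  0.085   1.0609 -1.0491] F [-1.127   2.9007  4.7756] w 0.6538458778588649 30.12804261292331
t3.0 shift [-0.1  0.4  0.4] turn [-0.01 -0.01 -0.46]
```

```bash
python3 - <<'E'
from h import *
im=vision.capture('side');cv2.imwrite('pics/s1.png',cv2.resize(im[200:400,170:370],None,fx=3,fy=3,interpolation=cv2.INTER_CUBIC))
st()
E
```

```text
t3.05 tcp [ 0.4458 -0.2825  0.283 ] grasp [ 0.4458 -0.2825  0.1195] psi 6.34 tz [ 0.0003  0.0001 -1.    ] 
q [ 0.7562  0.2443 -0.3123  1.8491  0.085   1.0608 -1.0492] F [-1.6162  3.8792  5.4994] w 0.6581751274263452 30.127994528738782
```

View pics/s1.png

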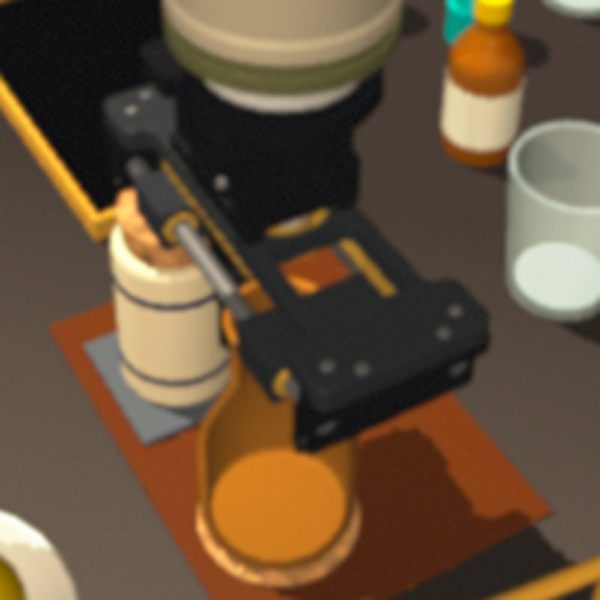

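```bash
python3 - <<'E'
from h import *
for p in [(302,448),(355,425),(470,375)]:
    q=np.array(p)/3+[170,200]-.3
    for z in (.08,.1,.12,.14): print(p,z,side.plane(q,z))
E
```

```text
(302, 448) 0.08 [ 0.4494 -0.3019  0.08  ]
(302, 448) 0.1 [ 0.4427 -0.3163  0.1   ]
(302, 448) 0.12 [ 0.4361 -0.3308  0.12  ]
(302, 448) 0.14 [ 0.4295 -0.3452  0.14  ]
(355, 425) 0.08 [ 0.4767 -0.2993  0.08  ]
(355, 425) 0.1 [ 0.4691 -0.3138  0.1   ]
(355, 425) 0.12 [ 0.4614 -0.3283  0.12  ]
(355, 425) 0.14 [ 0.4537 -0.3429  0.14  ]
(470, 375) 0.08 [ 0.5394 -0.2935  0.08  ]
(470, 375) 0.1 [ 0.5293 -0.3083  0.1   ]
(470, 375) 0.12 [ 0.5191 -0.323   0.12  ]
(470, 375) 0.14 [ 0.509  -0.3378  0.14  ]
```

Call:
play_rows --series '[[[0, 0, 0], [0, 0, 0], 60], [[0, 0, 0], [0, 0, 0], 40], [[0, 0, 0], [0, 0, 0], 30], [[0, 0, -1.5], [0, 0, 0], 30], [[0, 0, -3], [0, 0, 0], 30]]'

```text
time: 3.55
eef_pos: [0.4452, -0.283, 0.2853]
ee_rot: [-3.137, -0.173, 0.002]
contact_force: [0.4, 0.7, -2.4]
gripper_width: 0.654
gripper_force: 29.8
```

Call:
play_rows --series '[[[0, 0, -3], [0, 0, 0], 30], [[0, 0, -8], [0, 0, 0], 30], [[0, 0, -15], [0, 0, 0], 30], [[0, 0, -20], [0, 0, 0], 30], [[0, 0, -20], [0, 0, 0], 30]]'

```text
time: 4.05
eef_pos: [0.4459, -0.2829, 0.3068]
ee_rot: [3.136, 0.173, 0.002]
contact_force: [0.1, -0.0, -2.1]
gripper_width: 0.653
gripper_force: 29.8
```

```bash
python3 - <<'E'
from h import *
im=vision.capture('side');cv2.imwrite('pics/s2.png',cv2.resize(im[200:400,170:370],None,fx=3,fy=3,interpolation=cv2.INTER_CUBIC))
st()
E
```

```text
t4.10 tcp [ 0.4457 -0.2828  0.3063] grasp [ 0.4459 -0.2829  0.1428] psi 6.32 tz [ 0.0008 -0.0007 -1.    ] 
q [ 0.7594  0.2183 -0.3136  1.8263  0.075   1.1073 -1.0411] F [-0.2554  0.7416 -3.2155] w 0.6613922668111945 29.775145888561383
```

View pics/s2.png

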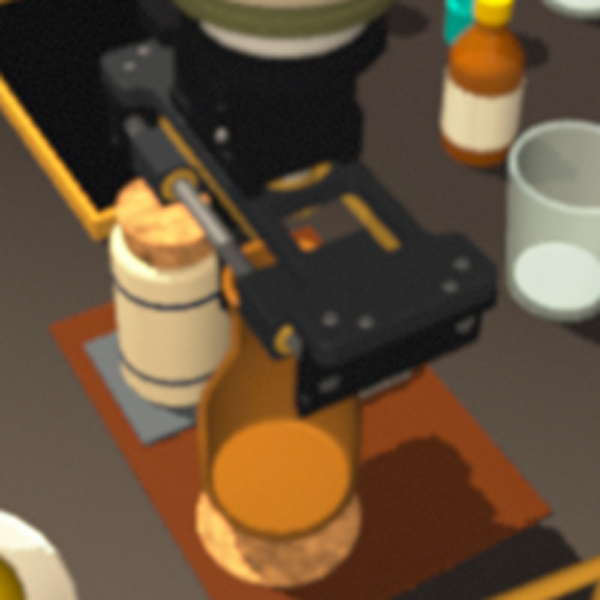

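The carafe hangs upright 24 mm above its coaster (bottom at about (280,380)), and nothing else has moved. I'm carrying it to the tray.

Call:
play_rows --series '[[[0, 0, -20], [0, 0, 0], 30], [[0, 0, -45], [0, 0, 0], 30], [[0, 0, -75], [0, 0, 0], 30], [[0, 0, -105], [0, 0, 0], 30], [[0, 0, -125], [0, 0, 0], 30]]'

```text
time: 4.6
eef_pos: [0.4457, -0.2827, 0.4328]
ee_rot: [3.136, 0.173, 0.002]
contact_force: [-0.4, -1.3, -3.2]
gripper_width: 0.654
gripper_force: 29.8
```

Call:
play_rows --series '[[[3, -15, 0], [0, 0, 0], 30], [[8, -45, 0], [0, 0, 0], 30], [[13, -75, 0], [0, 0, 0], 30], [[19, -110, 0], [0, 0, 0], 30], [[25, -145, 0], [0, 0, 0], 30]]'

```text
time: 5.1
eef_pos: [0.454, -0.1335, 0.4291]
ee_rot: [-3.136, -0.174, 0.003]
contact_force: [0.4, -0.1, -1.8]
gripper_width: 0.655
gripper_force: 29.8
```

Call:
play_rows --series '[[[6, -35, 0], [0, 0, 0], 30], [[12, -70, 0], [0, 0, 0], 30], [[18, -105, 0], [0, 0, 0], 30], [[24, -140, 0], [0, 0, 0], 30], [[30, -175, 0], [0, 0, 0], 30]]'

```text
time: 5.6
eef_pos: [0.4641, 0.0437, 0.4293]
ee_rot: [3.137, 0.174, -0.002]
contact_force: [-0.2, 0.2, -3.8]
gripper_width: 0.658
gripper_force: 29.8
```

Call:
play_rows --series '[[[6, -35, 0], [0, 0, 0], 30], [[12, -70, 0], [0, 0, 0], 30], [[18, -100, 0], [0, 0, 0], 30], [[20, -115, 0], [0, 0, 0], 30], [[20, -115, 0], [0, 0, 0], 30]]'

```text
time: 6.1
eef_pos: [0.4709, 0.1611, 0.4293]
ee_rot: [-3.135, -0.181, 0.003]
contact_force: [0.3, -0.3, -3.0]
gripper_width: 0.66
gripper_force: 29.8
```

Call:
play_rows --series '[[[0, 0, 10], [0, 0, 0], 30], [[0, 0, 40], [0, 0, 0], 30], [[0, 0, 75], [0, 0, 0], 30], [[0, 0, 100], [0, 0, 0], 30], [[0, 0, 100], [0, 0, 0], 30]]'

```text
time: 6.6
eef_pos: [0.4708, 0.156, 0.3266]
ee_rot: [3.135, 0.171, -0.011]
contact_force: [-0.2, 0.3, -2.0]
gripper_width: 0.659
gripper_force: 29.8
```

```bash
python3 - <<'E'
from h import *
st();go(.473,.1585,.281-.1635,6.3)
E
```

```text
t6.60 tcp [0.4708 0.156  0.3266] grasp [0.4697 0.1557 0.1631] psi 6.24 tz [-0.0067 -0.002  -1.    ] 
q [ 0.2797  0.1833 -0.7491  1.86    0.1347  1.157  -1.9783] F [-0.1931  0.2836 -1.9748] w 0.6585819973753697 29.777386200148612
t6.6 shift [ 2.8 -2.3 45.6] turn [ 0.07  0.39 -0.06]
```

Call:
play_rows --series '[[[1, 0, 12], [0, 0, 0], 30], [[1, 0, 25], [0, 0, 0], 30], [[1, 0, 36], [0, 0, 0], 30], [[1, 0, 42], [0, 0, 0], 30], [[1, 0, 43], [0, 0, 0], 30]]'

```text
time: 7.1
eef_pos: [0.4731, 0.1579, 0.287]
ee_rot: [3.137, 0.173, -0.002]
contact_force: [-0.9, 0.5, -2.3]
gripper_width: 0.655
gripper_force: 29.8
```

Call:
play_rows --series '[[[0, 0, 1], [0, 0, 0], 30], [[0, 0, 2], [0, 0, 0], 30], [[0, 0, 3], [0, 0, 0], 30], [[0, 0, 4], [0, 0, 0], 30], [[0, 0, 5], [0, 0, 0], 30]]'

```text
time: 7.6
eef_pos: [0.4733, 0.158, 0.2828]
ee_rot: [3.137, 0.173, 0.001]
contact_force: [-0.4, 0.9, -2.7]
gripper_width: 0.656
gripper_force: 29.8
```

```bash
python3 - <<'E'
from h import *
st();go(.473,.1585,.281-.1635,6.3)
E
```

```text
t7.60 tcp [0.4733 0.158  0.2828] grasp [0.4733 0.158  0.1193] psi 6.32 tz [ 0.0003 -0.0001 -1.    ] 
q [ 0.2566  0.2437 -0.7396  1.902   0.1872  1.0652 -2.02  ] F [-0.4498  0.9089 -2.6631] w 0.6564909186066529 29.776016492396593
t7.6 shift [-0.2 -0.5  1.8] turn [ 0.01 -0.02  0.02]
```

Call:
play_rows --series '[[[0, 0, 0.5], [0, 0, 0], 30], [[0, 0, 1], [0, 0, 0], 30], [[0, 0, 1.5], [0, 0, 0], 30], [[0, 0, 1.5], [0, 0, 0], 30]]'

```text
time: 8.0
eef_pos: [0.4732, 0.158, 0.2812]
ee_rot: [3.137, 0.173, -0.0]
contact_force: [0.5, 0.2, -3.6]
gripper_width: 0.659
gripper_force: 29.8
```

Call:
play_rows --series '[[[0, 0, 0.5], [0, 0, 0], 30], [[0, 0, 1], [0, 0, 0], 30], [[0, 0, 1.5], [0, 0, 0], 30], [[0, 0, 1.5], [0, 0, 0], 30]]'

```text
time: 8.4
eef_pos: [0.4734, 0.158, 0.28]
ee_rot: [3.137, 0.173, 0.001]
contact_force: [0.1, 0.4, 0.9]
gripper_width: 0.657
gripper_force: 29.9
```

Touchdown confirmed (the force turned from −3.6 to +0.9). I'm releasing, rising and turning on the way to the canister.

Call:
play_rows --series '[[[0, 0, 0], [0, 0, 0], 70], [[0, 0, 0], [0, 0, 0], 80], [[0, 0, 0], [0, 0, 0], 90], [[0, 0, 0], [0, 0, 0], 100], [[0, 0, 0], [0, 0, 0], 100]]'

```text
time: 8.9
eef_pos: [0.4733, 0.158, 0.2797]
ee_rot: [3.137, 0.173, 0.0]
contact_force: [-0.2, -0.9, 0.5]
gripper_width: 0.955
gripper_force: 0.0
```

Call:
play_rows --series '[[[0, 0, -10], [0, 0, 0], 100], [[0, 0, -35], [0, 0, 0], 100], [[0, 0, -75], [0, 0, 0], 100], [[0, 0, -120], [0, 0, 0], 100], [[0, 0, -130], [0, 0, 0], 100]]'

```text
time: 9.4
eef_pos: [0.4737, 0.1589, 0.4153]
ee_rot: [-3.136, -0.174, -0.011]
contact_force: [0.3, 1.1, 0.3]
gripper_width: 0.996
gripper_force: 0.0
```

Call:
play_rows --series '[[[-7, 30, 0], [0, 0, -8], 100], [[-14, 62, 0], [0, 0, -16.5], 100], [[-22, 95, 0], [0, 0, -25], 100], [[-30, 128, 0], [0, 0, -33.5], 100], [[-38, 162, 0], [0, 0, -42], 100]]'

```text
time: 9.9
eef_pos: [0.4533, -0.0053, 0.4102]
ee_rot: [2.885, 1.241, 0.001]
contact_force: [1.0, -0.1, -0.7]
gripper_width: 1.003
gripper_force: 0.0
```

Call:
play_rows --series '[[[-27, 19, 0], [0, 0, -8.5], 100], [[-54, 38, 0], [0, 0, -17], 100], [[-82, 57, 0], [0, 0, -25.5], 100], [[-110, 77, 0], [0, 0, -34], 100], [[-137, 95, 0], [0, 0, -42], 100]]'

```text
time: 10.4
eef_pos: [0.427, -0.1702, 0.4102]
ee_rot: [2.249, 2.193, 0.0]
contact_force: [0.7, -0.1, 0.4]
gripper_width: 1.0
gripper_force: 0.0
```

Call:
play_rows --series '[[[0, 0, 0], [0, 0, -6.5], 100], [[0, 0, 0], [0, 0, -6.5], 100], [[0, 0, 0], [0, 0, -6.5], 100]]'

```text
time: 10.7
eef_pos: [0.4277, -0.1682, 0.41]
ee_rot: [2.131, 2.308, 0.0]
contact_force: [-0.2, 0.2, 0.4]
gripper_width: 1.0
gripper_force: 0.0
```

```bash
python3 - <<'E'
from h import *
st();go(.434,-.173,.085,96.8)
E
```

```text
t10.70 tcp [ 0.4277 -0.1682  0.41  ] grasp [ 0.4277 -0.1682  0.2465] psi 94.56 tz [ 0.0003 -0.     -1.    ] 
q [ 0.6975 -0.0166 -0.4136  1.8487 -0.007   1.3079  0.3653] F [-0.2135  0.1528  0.353 ] w 0.9997827196121569 0.0
t10.7 shift [ -5.3   5.9 161.5] turn [ 0.02  0.   -2.24]
```

Call:
play_rows --series '[[[-5.5, 6, 20], [0, 0, -2.2], 100], [[-5.5, 6, 60], [0, 0, -2.2], 100], [[-5.5, 6, 90], [0, 0, -2.2], 100], [[-5.5, 6, 90], [0, 0, -2.2], 100], [[-5.5, 6, 90], [0, 0, -2.2], 100]]'

```text
time: 11.2
eef_pos: [0.4343, -0.1733, 0.3206]
ee_rot: [-2.084, -2.351, -0.0]
contact_force: [-0.5, 0.2, 0.6]
gripper_width: 0.999
gripper_force: 0.0
```

```bash
python3 - <<'E'
from h import *
st();go(.434,-.173,.085,96.8)
E
```

```text
t11.20 tcp [ 0.4343 -0.1733  0.3206] grasp [ 0.4343 -0.1733  0.1571] psi 96.88 tz [-0.      0.0002 -1.    ] 
q [ 0.6877  0.0807 -0.4193  1.9499  0.0363  1.1183  0.3737] F [-0.5044  0.1507  0.6012] w 0.9992703778552869 0.0
t11.2 shift [ 0.3 -0.3 72.1] turn [-0.   -0.01  0.08]
```

Call:
play_rows --series '[[[0, 0, 30], [0, 0, 0], 100], [[0, 0, 60], [0, 0, 0], 100], [[0, 0, 72], [0, 0, 0], 100], [[0, 0, 72], [0, 0, 0], 100], [[0, 0, 72], [0, 0, 0], 90]]'

```text
time: 11.7
eef_pos: [0.4348, -0.174, 0.2495]
ee_rot: [2.083, 2.349, 0.001]
contact_force: [-1.0, -0.6, -0.0]
gripper_width: 0.963
gripper_force: 0.0
```

Call:
play_rows --series '[[[0, 0, 0], [0, 0, 0], 85], [[0, 0, 0], [0, 0, 0], 75], [[0, 0, 0], [0, 0, 0], 65], [[0, 0, 0], [0, 0, 0], 45], [[0, 0, 0], [0, 0, 0], 45]]'

```text
time: 12.2
eef_pos: [0.4343, -0.174, 0.2483]
ee_rot: [2.083, 2.35, 0.0]
contact_force: [0.8, -0.4, 4.3]
gripper_width: 0.703
gripper_force: 30.0
```

Call:
play_rows --series '[[[0, 0, 0], [0, 0, 0], 45], [[0, 0, 0], [0, 0, 0], 45], [[0, 0, -1], [0, 0, 0], 45], [[0, 0, -3], [0, 0, 0], 45], [[0, 0, -6], [0, 0, 0], 45]]'

```text
time: 12.7
eef_pos: [0.4335, -0.1737, 0.2532]
ee_rot: [-2.082, -2.35, 0.001]
contact_force: [0.2, -0.1, -5.6]
gripper_width: 0.708
gripper_force: 30.0
```

```bash
python3 - <<'E'
from h import *
st()
E
```

```text
t12.70 tcp [ 0.4335 -0.1737  0.2532] grasp [ 0.4332 -0.1736  0.0897] psi 96.91 tz [-0.0017  0.0006 -1.    ] 
q [ 0.6756  0.1672 -0.4176  2.0179  0.0815  0.9741  0.3377] F [ 0.1921 -0.1348 -5.6382] w 0.7075726875827669 29.99991874094121
```

Call:
play_rows --series '[[[0, 0, -10], [0, 0, 0], 45], [[0, 0, -30], [0, 0, 0], 45], [[0, 0, -55], [0, 0, 0], 45], [[0, 0, -70], [0, 0, 0], 45]]'

```text
time: 13.1
eef_pos: [0.4342, -0.1738, 0.3261]
ee_rot: [2.082, 2.35, 0.001]
contact_force: [0.6, -0.8, -4.6]
gripper_width: 0.705
gripper_force: 30.0
```

Call:
play_rows --series '[[[15, 7, 0], [0, 0, 0], 45], [[45, 20, 0], [0, 0, 0], 45], [[75, 33, 0], [0, 0, 0], 45], [[105, 46, 0], [0, 0, 0], 45], [[135, 59, 0], [0, 0, 0], 45]]'

```text
time: 13.6
eef_pos: [0.4764, -0.0315, 0.3244]
ee_rot: [2.084, 2.35, -0.0]
contact_force: [0.1, -0.2, -4.1]
gripper_width: 0.705
gripper_force: 30.0
```

Call:
play_rows --series '[[[25, 11, 0], [0, 0, 0], 45], [[40, 18, 0], [0, 0, 0], 45], [[46, 20, 0], [0, 0, 0], 45], [[46, 20, 20], [0, 0, 0], 45], [[46, 20, 45], [0, 0, 0], 45]]'

```text
time: 14.1
eef_pos: [0.491, 0.0147, 0.2794]
ee_rot: [2.083, 2.349, 0.001]
contact_force: [-0.2, -0.1, -6.1]
gripper_width: 0.703
gripper_force: 30.0
```

Call:
play_rows --series '[[[0, 0, 12], [0, 0, 0], 45], [[0, 0, 22], [0, 0, 0], 45], [[0, 0, 27], [0, 0, 0], 45], [[0, 0, 28], [0, 0, 0], 45], [[0, 0, 28], [0, 0, 0], 45]]'

```text
time: 14.6
eef_pos: [0.4909, 0.0152, 0.2512]
ee_rot: [2.083, 2.35, 0.001]
contact_force: [0.1, -0.3, -4.5]
gripper_width: 0.705
gripper_force: 30.0
```

```bash
python3 - <<'E'
from h import *
st();go(.491,.0155,.081,96.9)
E
```

```text
t14.60 tcp [0.4909 0.0152 0.2512] grasp [0.491  0.0152 0.0877] psi 96.89 tz [ 0.0007 -0.0001 -1.    ] 
q [ 0.4114  0.2438 -0.5877  1.9549  0.1613  0.9879 -0.1314] F [ 0.1293 -0.3072 -4.485 ] w 0.7049190954198536 30.000102430349216
t14.6 shift [0.2 0.1 6.7] turn [ 0.04  0.01 -0.01]
```

Call:
play_rows --series '[[[0, 0, 1], [0, 0, 0], 45], [[0, 0, 2], [0, 0, 0], 45], [[0, 0, 3], [0, 0, 0], 45], [[0, 0, 4], [0, 0, 0], 45], [[0, 0, 5], [0, 0, 0], 45]]'

```text
time: 15.1
eef_pos: [0.4907, 0.0153, 0.2457]
ee_rot: [2.084, 2.351, -0.0]
contact_force: [0.7, -0.3, -4.7]
gripper_width: 0.704
gripper_force: 30.0
```

Call:
play_rows --series '[[[0, 0, 0.5], [0, 0, 0], 45], [[0, 0, 1], [0, 0, 0], 45], [[0, 0, 1.5], [0, 0, 0], 45], [[0, 0, 1.5], [0, 0, 0], 45]]'

```text
time: 15.5
eef_pos: [0.4907, 0.0154, 0.2453]
ee_rot: [2.083, 2.351, -0.001]
contact_force: [-7.1, 0.2, 11.7]
gripper_width: 0.701
gripper_force: 30.0
```

Call:
play_rows --series '[[[0, 0, 0.5], [0, 0, 0], 45], [[0, 0, 1], [0, 0, 0], 45], [[0, 0, 1], [0, 0, 0], 45]]'

```text
time: 15.8
eef_pos: [0.4908, 0.0155, 0.2452]
ee_rot: [2.083, 2.35, -0.002]
contact_force: [-12.3, -1.3, 24.4]
gripper_width: 0.702
gripper_force: 30.0
```

Call:
play_rows --series '[[[0, 0, -0.7], [0, 0, 0], 45], [[0, 0, -1.5], [0, 0, 0], 45], [[0, 0, -1.5], [0, 0, 0], 45], [[0, 0, -1.5], [0, 0, 0], 45]]'

```text
time: 16.2
eef_pos: [0.4907, 0.0153, 0.2453]
ee_rot: [2.084, 2.351, -0.001]
contact_force: [-4.9, -0.3, 7.6]
gripper_width: 0.703
gripper_force: 30.0
```

Call:
play_rows --series '[[[0, 0, 0], [0, 0, 0], 73], [[0, 0, 0], [0, 0, 0], 80], [[0, 0, 0], [0, 0, 0], 90], [[0, 0, 0], [0, 0, 0], 100], [[0, 0, 0], [0, 0, 0], 100]]'

```text
time: 16.7
eef_pos: [0.4907, 0.0153, 0.2447]
ee_rot: [2.084, 2.351, 0.0]
contact_force: [-0.5, 0.1, -0.1]
gripper_width: 0.961
gripper_force: 0.0
```

Call:
play_rows --series '[[[0, 0, -10], [0, 0, 0], 100], [[0, 0, -35], [0, 0, 0], 100], [[0, 0, -75], [0, 0, 0], 100], [[0, 0, -110], [0, 0, 0], 100], [[0, 0, -130], [0, 0, 0], 100]]'

```text
time: 17.2
eef_pos: [0.4909, 0.0157, 0.3785]
ee_rot: [2.081, 2.349, 0.004]
contact_force: [0.5, 0.4, -0.3]
gripper_width: 1.0
gripper_force: 0.0
```

Call:
play_rows --series '[[[-23, -2, 0], [0, 0, -8.5], 100], [[-46, -4, 0], [0, 0, -17], 100], [[-70, -6, 0], [0, 0, -25.5], 100], [[-94, -8, 0], [0, 0, -34], 100], [[-118, -10, 0], [0, 0, -42], 100]]'

```text
time: 17.7
eef_pos: [0.4948, -0.1039, 0.3756]
ee_rot: [1.093, 2.944, -0.0]
contact_force: [0.2, 0.0, 0.6]
gripper_width: 0.997
gripper_force: 0.0
```

Call:
play_rows --series '[[[-16, -17, 0], [0, 0, -8.5], 85], [[-32, -34, 0], [0, 0, -17], 75], [[-48, -51, 0], [0, 0, -25.5], 65], [[-64, -69, 0], [0, 0, -34], 60], [[-80, -86, 0], [0, 0, -42], 60]]'

```text
time: 18.2
eef_pos: [0.4985, -0.2214, 0.3756]
ee_rot: [-0.034, 3.141, -0.001]
contact_force: [1.2, 0.3, -0.5]
gripper_width: 0.648
gripper_force: 0.0
```

Call:
play_rows --series '[[[0, 0, 0], [0, 0, -7.5], 60], [[0, 0, 0], [0, 0, -7.5], 60], [[0, 0, 0], [0, 0, -7.5], 60]]'

```text
time: 18.5
eef_pos: [0.4987, -0.2199, 0.3753]
ee_rot: [-0.225, 3.133, -0.0]
contact_force: [0.5, 0.1, -0.4]
gripper_width: 0.602
gripper_force: 0.0
```

```bash
python3 - <<'E'
from h import *
st()
t=vision.capture('top');s=vision.capture('side')
a=cv2.resize(t[215:330,300:460],None,fx=2.5,fy=2.5,interpolation=cv2.INTER_CUBIC)
b=cv2.resize(s[230:400,170:330],None,fx=2.5,fy=2.5,interpolation=cv2.INTER_CUBIC)
cv2.imwrite('pics/top1.png',t);cv2.imwrite('pics/side1.png',s)
c=np.zeros((425,800,3),np.uint8);c[:a.shape[0],:400]=a;c[:b.shape[0],400:]=b
cv2.imwrite('pics/c1.png',c)
E
```

```text
t18.50 tcp [ 0.4987 -0.2199  0.3753] grasp [ 0.4988 -0.22    0.2118] psi -171.79 tz [ 0.0005 -0.     -1.    ] 
q [ 0.7937  0.217  -0.5249  1.6927  0.1134  1.2618  1.9586] F [ 0.4905  0.1    -0.3921] w 0.6022686017406418 0.0
```

View pics/c1.png

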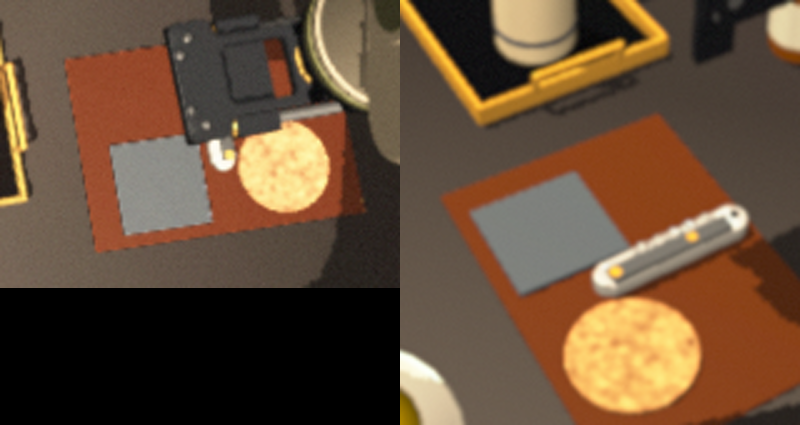

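```bash
python3 - <<'E'
from h import *
S=lambda x,y:np.array([(x-400)/2.5+170-.3,y/2.5+230-.3]);T=lambda x,y:np.array([x/2.5+300-.3,y/2.5+215-.3])
print('round',tri([side.ray(S(632,355)),top.ray(T(284,166))]),side.plane(S(632,355),.007),top.plane(T(284,166),.007))
for n,c,z in(('sqS',[S(470,212),S(575,172),S(628,245),S(522,294)],.007),('sqT',[T(110,147),T(200,135),T(212,218),T(124,235)],.007)):
    cam=side if n=='sqS' else top
    P=np.array([cam.plane(p,z) for p in c]);print(n,P.mean(0),P[:,:2])
print('key',[side.plane(S(*p),.019)[:2] for p in((747,212),(594,270),(606,272),(735,214))])
# key upper-face mask via bright/low saturation in side
s=cv2.imread('pics/side1.png');h=cv2.cvtColor(s,cv2.COLOR_BGR2HSV)
m=(h[...,1]<70)&(h[...,2]>110);m[:310]=0;m[350:]=0;m[:,:245]=0;m[:,312:]=0
ys,xs=np.nonzero(m);P=np.array([side.plane(p,.015)[:2] for p in zip(xs,ys)])
r=cv2.minAreaRect(P.astype(np.float32));print(r,len(P))
E
```

```text
round (array([ 0.4464, -0.2821,  0.0056]), [np.float64(0.00028035987063743014), np.float64(0.00028035987063757065)]) [ 0.4462 -0.2831  0.007 ] [ 0.446  -0.2815  0.007 ]
sqS [ 0.4343 -0.1723  0.007 ] [[ 0.3914 -0.1387]
 [ 0.4681 -0.1305]
 [ 0.4765 -0.2042]
 [ 0.4013 -0.2158]]
sqT [ 0.4339 -0.1731  0.007 ] [[ 0.4664 -0.1298]
 [ 0.4749 -0.2094]
 [ 0.4032 -0.2152]
 [ 0.3909 -0.1381]]
key [array([ 0.554 , -0.2179]), array([ 0.4456, -0.2243]), array([ 0.4518, -0.2285]), array([ 0.5461, -0.2164])]
((0.49545156955718994, -0.22203832864761353), (0.07567698508501053, 0.10454752296209335), 64.61200714111328) 1128
```

Both coasters and the key are clear, and measured from both views: round (0.446,−0.282), square (0.434,−0.173), key (0.499,−0.221) at about 8° yaw. Now I descend on the key.

Call:
play_rows --series '[[[-1, 0.5, 40], [0, 0, 0], 60], [[-1, 0.5, 85], [0, 0, 0], 60], [[-1, 0.5, 125], [0, 0, 0], 60], [[-1, 0.5, 150], [0, 0, 0], 60], [[-1, 0.5, 155], [0, 0, 0], 60]]'

```text
time: 19.1
eef_pos: [0.4985, -0.2189, 0.217]
ee_rot: [0.228, -3.129, -0.004]
contact_force: [-0.1, -0.8, 0.3]
gripper_width: 0.601
gripper_force: 0.0
```

Call:
play_rows --series '[[[0, 0, 10], [0, 0, 0], 60], [[0, 0, 20], [0, 0, 0], 60], [[0, 0, 28], [0, 0, 0], 60], [[0, 0, 32], [0, 0, 0], 60], [[0, 0, 32], [0, 0, 0], 60]]'

```text
time: 19.6
eef_pos: [0.4995, -0.2198, 0.1875]
ee_rot: [0.23, -3.133, -0.0]
contact_force: [-0.1, -0.2, -0.2]
gripper_width: 0.6
gripper_force: 0.0
```

```bash
python3 - <<'E'
from h import *
st();go(.5,-.2205,.024,-171.8)
E
```

```text
t19.60 tcp [ 0.4995 -0.2198  0.1875] grasp [ 0.4995 -0.2198  0.024 ] psi -171.61 tz [-0.0003  0.     -1.    ] 
q [ 0.7397  0.4356 -0.4812  1.862   0.2513  0.9042  1.8573] F [-0.056  -0.2052 -0.222 ] w 0.5999076428467117 0.0
t19.6 shift [-0.4 -0.7  0. ] turn [ 0.   -0.02  0.19]
```

Call:
play_rows --series '[[[0, 0, 0], [0, 0, 0], 45], [[0, 0, 0], [0, 0, 0], 35], [[0, 0, 0], [0, 0, 0], 15], [[0, 0, 0], [0, 0, 0], 5], [[0, 0, 0], [0, 0, 0], 5]]'

```text
time: 20.1
eef_pos: [0.4996, -0.2199, 0.1879]
ee_rot: [-0.23, 3.133, -0.001]
contact_force: [-0.8, -0.6, 1.7]
gripper_width: 0.245
gripper_force: 30.0
```

Call:
play_rows --series '[[[0, 0, 0], [0, 0, 0], 5], [[0, 0, 0], [0, 0, 0], 5], [[0, 0, -5], [0, 0, 0], 5], [[0, 0, -20], [0, 0, 0], 5], [[0, 0, -40], [0, 0, 0], 5]]'

```text
time: 20.6
eef_pos: [0.4993, -0.2196, 0.2283]
ee_rot: [0.23, -3.132, -0.001]
contact_force: [0.4, -1.0, -0.6]
gripper_width: 0.248
gripper_force: 30.0
```

Call:
play_rows --series '[[[0, 0, -30], [0, 0, 0], 5], [[0, 0, -60], [0, 0, 0], 5], [[0, 0, -95], [0, 0, 0], 5], [[0, 0, -125], [0, 0, 0], 5], [[0, 0, -150], [0, 0, 0], 5]]'

```text
time: 21.1
eef_pos: [0.4995, -0.2194, 0.3809]
ee_rot: [-0.231, 3.131, -0.002]
contact_force: [-0.6, -0.9, -1.9]
gripper_width: 0.248
gripper_force: 30.0
```

```bash
python3 - <<'E'
from h import *
st();go(.415,.335,.2,-180)
E
```

```text
t21.10 tcp [ 0.4995 -0.2194  0.3809] grasp [ 0.4998 -0.2196  0.2174] psi -171.57 tz [ 0.0019 -0.0011 -1.    ] 
q [ 0.7966  0.2138 -0.5297  1.6845  0.113   1.2715  1.9616] F [-0.561  -0.9003 -1.8905] w 0.24796843621367837 29.991018176078796
t21.1 shift [  2.3 560.8  16.6] turn [-0.07  0.11  8.43]
```

Call:
play_rows --series '[[[0, 20, 0], [0, 0, 0], 5], [[1, 60, 0], [0, 0, 0], 5], [[1, 105, 0], [0, 0, 0], 5], [[1, 150, 0], [0, 0, 0], 5], [[1, 195, 0], [0, 0, 0], 5]]'

```text
time: 21.6
eef_pos: [0.4689, -0.0244, 0.3776]
ee_rot: [0.231, -3.133, 0.001]
contact_force: [0.6, 0.3, -0.1]
gripper_width: 0.251
gripper_force: 30.0
```

Call:
play_rows --series '[[[0, 45, 0], [0, 0, 0], 5], [[1, 90, 0], [0, 0, 0], 5], [[1, 135, 0], [0, 0, 0], 5], [[1, 180, 0], [0, 0, 0], 5], [[1, 225, 0], [0, 0, 0], 5]]'

```text
time: 22.1
eef_pos: [0.4346, 0.1977, 0.3778]
ee_rot: [-0.231, 3.133, -0.002]
contact_force: [0.6, 0.7, -1.6]
gripper_width: 0.246
gripper_force: 30.0
```

Call:
play_rows --series '[[[0, 40, 0], [0, 0, 4], 5], [[0, 80, 0], [0, 0, 8.4], 5], [[0, 115, 0], [0, 0, 8.4], 5], [[0, 138, 0], [0, 0, 8.4], 5], [[0, 138, 0], [0, 0, 8.4], 5]]'

```text
time: 22.6
eef_pos: [0.4133, 0.3354, 0.3777]
ee_rot: [0.01, -3.14, -0.002]
contact_force: [-0.0, 0.9, -1.3]
gripper_width: 0.246
gripper_force: 30.0
```

```bash
python3 - <<'E'
from h import *
t=vision.capture('top');cv2.imwrite('pics/top2.png',t)
st();go(.415,.335,.02,-180)
cv2.imwrite('pics/c2.png',cv2.resize(t[190:360,90:330],None,fx=3,fy=3,interpolation=cv2.INTER_CUBIC))
E
```

```text
t22.65 tcp [0.4143 0.3335 0.3775] grasp [0.4141 0.3335 0.214 ] psi -179.76 tz [-0.0012  0.     -1.    ] 
q [ 0.0785  0.2739 -0.9691  1.7055  0.2334  1.2867  0.6355] F [ 0.6461 -0.7713 -1.1763] w 0.25155664305271713 29.990820586681366
t22.6 shift [ -0.9   1.5 194. ] turn [ 0.   -0.07  0.24]
```

View pics/c2.png

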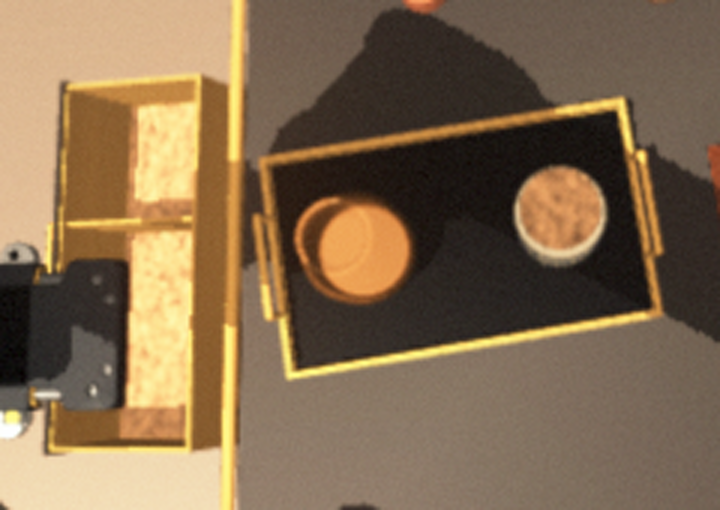

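Carafe (crop 360,250) and canister (560,212) both stand upright on the tray, and the gripper is over the long compartment. I'm lowering the key into it.

Call:
play_rows --series '[[[-1, 1.5, 40], [0, 0, 0], 5], [[-1, 1.5, 80], [0, 0, 0], 5], [[-1, 1.5, 120], [0, 0, 0], 5], [[-1, 1.5, 150], [0, 0, 0], 5], [[-1, 1.5, 160], [0, 0, 0], 5]]'

```text
time: 23.15
eef_pos: [0.4164, 0.3314, 0.2149]
ee_rot: [-0.002, -3.138, 0.006]
contact_force: [0.6, -0.5, 0.2]
gripper_width: 0.252
gripper_force: 30.0
```

Call:
play_rows --series '[[[0, 0, 12], [0, 0, 0], 5], [[0, 0, 24], [0, 0, 0], 5], [[0, 0, 33], [0, 0, 0], 5], [[0, 0, 33], [0, 0, 0], 5], [[0, 0, 33], [0, 0, 0], 5]]'

```text
time: 23.65
eef_pos: [0.4172, 0.3336, 0.1851]
ee_rot: [-0.0, 3.141, 0.0]
contact_force: [-0.2, -0.4, -0.5]
gripper_width: 0.247
gripper_force: 30.0
```

```bash
python3 - <<'E'
from h import *
st()
t=vision.capture('top');s=vision.capture('side')
a=cv2.resize(t[190:360,90:250],None,fx=2.5,fy=2.5);b=cv2.resize(s[60:230,60:220],None,fx=2.5,fy=2.5)
cv2.imwrite('pics/c3.png',np.hstack([a,b]))
E
```

```text
t23.65 tcp [0.4172 0.3336 0.1851] grasp [0.4173 0.3336 0.0216] psi -180.00 tz [ 0.0004  0.0002 -1.    ] 
q [-0.0556  0.52   -0.8396  1.8792  0.4714  0.9522  0.4592] F [-0.1532 -0.3853 -0.4746] w 0.24704243138718157 29.990802705287933
```

View pics/c3.png

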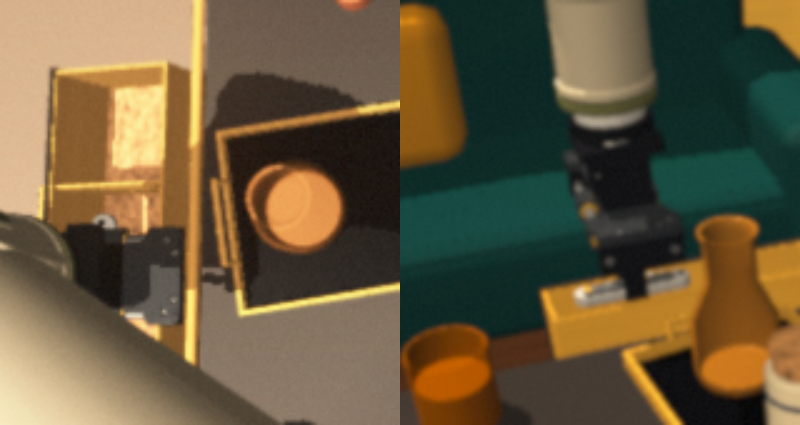

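Call:
play_rows --series '[[[0, 0, 0], [0, 0, 0], 35], [[0, 0, 0], [0, 0, 0], 45], [[0, 0, 0], [0, 0, 0], 45], [[0, 0, 0], [0, 0, 0], 45], [[0, 0, 0], [0, 0, 0], 45]]'

```text
time: 24.25
eef_pos: [0.4171, 0.3334, 0.1848]
ee_rot: [0.0, 3.141, -0.0]
contact_force: [-0.1, -0.7, 1.3]
gripper_width: 0.442
gripper_force: 0.0
```

Call:
play_rows --series '[[[0, 0, -20], [0, 0, 0], 45], [[0, 0, -60], [0, 0, 0], 45], [[0, 0, -105], [0, 0, 0], 45], [[0, 0, -150], [0, 0, 0], 45], [[0, 0, -195], [0, 0, 0], 45]]'

```text
time: 24.75
eef_pos: [0.4167, 0.3334, 0.3815]
ee_rot: [-0.001, 3.142, -0.0]
contact_force: [1.2, 1.0, 0.2]
gripper_width: 0.454
gripper_force: 0.0
```

```bash
python3 - <<'E'
from h import *
st();go(.473,.158,.214,180)
E
```

```text
t24.75 tcp [0.4167 0.3334 0.3815] grasp [0.4167 0.3333 0.218 ] psi -179.98 tz [ 0.     -0.0002 -1.    ] 
q [ 0.0846  0.2765 -0.9756  1.6959  0.2372  1.2955  0.6327] F [1.2101 0.9928 0.1972] w 0.4540032725727703 0.0
t24.8 shift [ -56.2 -175.4    4.1] turn [-0.01  0.    0.02]
```

Call:
play_rows --series '[[[-12, -35, 0], [0, 0, 0], 60], [[-24, -75, 0], [0, 0, 0], 80], [[-38, -115, 0], [0, 0, 0], 100], [[-50, -155, 0], [0, 0, 0], 100], [[-56, -175.5, 0], [0, 0, 0], 100]]'

```text
time: 25.25
eef_pos: [0.474, 0.1542, 0.3796]
ee_rot: [0.006, 3.141, -0.002]
contact_force: [0.3, 0.6, -0.5]
gripper_width: 0.815
gripper_force: 0.0
```

Call:
play_rows --series '[[[0, 0, 0], [0, 0, 0], 100], [[0, 0, 0], [0, 0, 0], 100]]'

```text
time: 25.45
eef_pos: [0.473, 0.1581, 0.3797]
ee_rot: [0.001, 3.142, 0.0]
contact_force: [0.4, -0.4, 0.2]
gripper_width: 0.967
gripper_force: 0.0
```

```bash
python3 - <<'E'
from h import *
t=vision.capture('top');s=vision.capture('side');cv2.imwrite('pics/top4.png',t);cv2.imwrite('pics/side4.png',s)
st();go(.473,.158,.119,180)
a=cv2.resize(t[190:360,90:330],None,fx=1.667,fy=1.667,interpolation=cv2.INTER_CUBIC);b=cv2.resize(s[150:320,130:370],None,fx=1.667,fy=1.667,interpolation=cv2.INTER_CUBIC)
cv2.imwrite('pics/c4.png',np.hstack([a,b]))
E
```

```text
t25.55 tcp [0.4726 0.1593 0.3798] grasp [0.4726 0.1593 0.2163] psi -179.89 tz [ 0.0001  0.0003 -1.    ] 
q [ 0.4183  0.1557 -0.8967  1.7845  0.1273  1.2616  1.0614] F [0.1428 0.726  0.4793] w 0.9908327239610566 0.0
t25.6 shift [-0.4 -1.3 97.3] turn [0.02 0.   0.11]
```

View pics/c4.png

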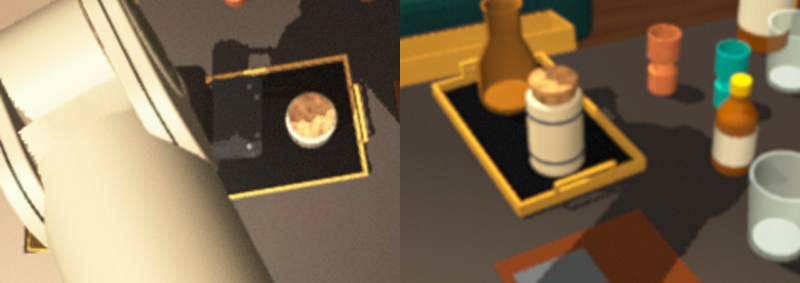

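The arm hides the bin. Carafe and canister are upright, so I re-grasp the carafe as before and check the key on the way.

Call:
play_rows --series '[[[0, -1, 25], [0, 0, 0], 100], [[0, -1, 55], [0, 0, 0], 100], [[0, -1, 85], [0, 0, 0], 100], [[0, -1, 99.5], [0, 0, 0], 100], [[0, -1, 99.5], [0, 0, 0], 100]]'

```text
time: 26.05
eef_pos: [0.4723, 0.1576, 0.2788]
ee_rot: [0.003, -3.138, 0.0]
contact_force: [-0.0, 0.4, -0.0]
gripper_width: 1.002
gripper_force: 0.0
```

Call:
play_rows --series '[[[0, 0, 0], [0, 0, 0], 85], [[0, 0, 0], [0, 0, 0], 70], [[0, 0, 0], [0, 0, 0], 60], [[0, 0, 0], [0, 0, 0], 40], [[0, 0, 0], [0, 0, 0], 30]]'

```text
time: 26.55
eef_pos: [0.4733, 0.1572, 0.2808]
ee_rot: [0.0, 3.14, 0.001]
contact_force: [-0.3, 2.2, 1.2]
gripper_width: 0.648
gripper_force: 30.0
```

Call:
play_rows --series '[[[0, 0, 0], [0, 0, 0], 30], [[0, 0, 0], [0, 0, 0], 30], [[0, 0, 0], [0, 0, 0], 30]]'

```text
time: 26.85
eef_pos: [0.4733, 0.1573, 0.2808]
ee_rot: [-0.0, 3.141, 0.001]
contact_force: [0.2, 1.8, 5.2]
gripper_width: 0.653
gripper_force: 30.1
```

```bash
python3 - <<'E'
from h import *
st()
E
```

```text
t26.85 tcp [0.4733 0.1573 0.2808] grasp [0.4735 0.1574 0.1173] psi -179.99 tz [ 0.0011  0.0005 -1.    ] 
q [ 0.3677  0.2771 -0.8685  1.9001  0.2402  1.0709  0.9728] F [0.2199 1.7723 5.2385] w 0.653092451195347 30.109993095934062
```

Call:
play_rows --series '[[[0, 0, -3], [0, 0, 0], 30], [[0, 0, -12], [0, 0, 0], 30], [[0, 0, -30], [0, 0, 0], 30], [[0, 0, -50], [0, 0, 0], 30], [[0, 0, -70], [0, 0, 0], 30]]'

```text
time: 27.35
eef_pos: [0.4728, 0.1566, 0.351]
ee_rot: [-0.0, -3.141, 0.001]
contact_force: [0.7, -1.0, -3.9]
gripper_width: 0.649
gripper_force: 29.8
```

Call:
play_rows --series '[[[0, 0, -25], [0, 0, 0], 30], [[0, 0, -50], [0, 0, 0], 30], [[0, 0, -70], [0, 0, 0], 30], [[0, 0, -75], [0, 0, 0], 30]]'

```text
time: 27.75
eef_pos: [0.4732, 0.157, 0.4273]
ee_rot: [0.0, 3.139, -0.0]
contact_force: [0.0, -0.2, -3.2]
gripper_width: 0.647
gripper_force: 29.8
```

Call:
play_rows --series '[[[1, -15, 0], [0, 0, 0], 30], [[3, -45, 0], [0, 0, 0], 30], [[5, -75, 0], [0, 0, 0], 30], [[7, -110, 0], [0, 0, 0], 30], [[9, -145, 0], [0, 0, 0], 30]]'

```text
time: 28.25
eef_pos: [0.4634, 0.0105, 0.4244]
ee_rot: [0.0, -3.14, 0.001]
contact_force: [0.6, -0.1, -3.0]
gripper_width: 0.646
gripper_force: 29.8
```

Call:
play_rows --series '[[[2, -35, 0], [0, 0, 0], 30], [[4, -70, 0], [0, 0, 0], 30], [[6, -105, 0], [0, 0, 0], 30], [[8, -140, 0], [0, 0, 0], 30], [[10, -175, 0], [0, 0, 0], 30]]'

```text
time: 28.75
eef_pos: [0.4534, -0.1645, 0.4244]
ee_rot: [-0.0, -3.14, -0.0]
contact_force: [0.2, 0.6, -2.1]
gripper_width: 0.651
gripper_force: 29.8
```

Call:
play_rows --series '[[[3, -35, 0], [0, 0, 0], 30], [[6, -70, 0], [0, 0, 0], 30], [[8, -100, 0], [0, 0, 0], 30], [[8, -119.5, 0], [0, 0, 0], 30], [[8, -119.5, 0], [0, 0, 0], 30]]'

```text
time: 29.25
eef_pos: [0.4453, -0.2852, 0.4241]
ee_rot: [-0.006, -3.14, -0.001]
contact_force: [0.6, 0.0, -3.7]
gripper_width: 0.648
gripper_force: 29.8
```

```bash
python3 - <<'E'
from h import *
t=vision.capture('top');s=vision.capture('side');cv2.imwrite('pics/top5.png',t);cv2.imwrite('pics/side5.png',s)
st();go(.4462,-.2822,.2838-.1635,180)
a=cv2.resize(t[150:360,90:310],None,fx=1.82,fy=1.82,interpolation=cv2.INTER_CUBIC);b=cv2.resize(s[190:400,150:370],None,fx=1.82,fy=1.82,interpolation=cv2.INTER_CUBIC)
cv2.imwrite('pics/c5.png',np.hstack([a,b])[:, :800])
E
```

```text
t29.35 tcp [ 0.4463 -0.282   0.4247] grasp [ 0.4462 -0.2818  0.2612] psi -179.97 tz [-0.0007  0.0013 -1.    ] 
q [ 0.9211  0.141  -0.4855  1.6654  0.0663  1.3529  1.9965] F [ 0.2147  0.6656 -3.5744] w 0.6503817561898713 29.766865402675496
t29.4 shift [  0.   -0.4 140.9] turn [ 0.07 -0.04  0.03]
```

View pics/c5.png

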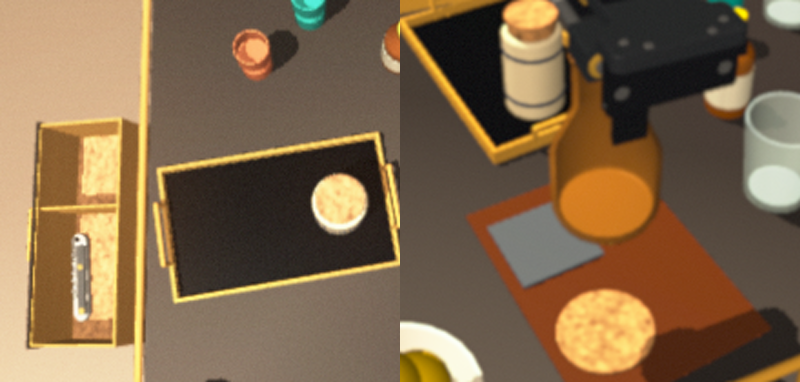

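The key lies lengthwise in the long compartment (crop 80,275). Next the carafe goes down onto its coaster.

Call:
play_rows --series '[[[0, 0, 15], [0, 0, 0], 30], [[0, 0, 45], [0, 0, 0], 30], [[0, 0, 80], [0, 0, 0], 30], [[0, 0, 110], [0, 0, 0], 30], [[0, 0, 120], [0, 0, 0], 30]]'

```text
time: 29.85
eef_pos: [0.4456, -0.2807, 0.3024]
ee_rot: [0.004, -3.138, -0.004]
contact_force: [-0.8, 0.8, -2.7]
gripper_width: 0.647
gripper_force: 29.8
```

Call:
play_rows --series '[[[0, 0, 5], [0, 0, 0], 30], [[0, 0, 10], [0, 0, 0], 30], [[0, 0, 15], [0, 0, 0], 30], [[0, 0, 15], [0, 0, 0], 30], [[0, 0, 15], [0, 0, 0], 30]]'

```text
time: 30.35
eef_pos: [0.4463, -0.2827, 0.2908]
ee_rot: [0.0, 3.141, -0.001]
contact_force: [0.1, -1.1, -2.6]
gripper_width: 0.649
gripper_force: 29.8
```

```bash
python3 - <<'E'
from h import *
st();go(.4462,-.2822,.2838-.1635,180)
E
```

```text
t30.35 tcp [ 0.4463 -0.2827  0.2908] grasp [ 0.4464 -0.2828  0.1273] psi 179.99 tz [ 0.0007 -0.0006 -1.    ] 
q [ 0.9026  0.2552 -0.4789  1.8332  0.1323  1.0837  1.9456] F [ 0.1189 -1.0758 -2.571 ] w 0.6494851795053487 29.76601728196037
t30.4 shift [0.1 0.5 7. ] turn [-0.03  0.04 -0.01]
```

Call:
play_rows --series '[[[0, 0.5, 1], [0, 0, 0], 30], [[0, 0.5, 2], [0, 0, 0], 30], [[0, 0.5, 3.5], [0, 0, 0], 30], [[0, 0.5, 5], [0, 0, 0], 30], [[0, 0.5, 5.5], [0, 0, 0], 30]]'

```text
time: 30.85
eef_pos: [0.446, -0.2821, 0.2846]
ee_rot: [0.0, -3.141, 0.0]
contact_force: [-0.0, 0.5, -4.1]
gripper_width: 0.65
gripper_force: 29.8
```

Call:
play_rows --series '[[[0, 0, 0.5], [0, 0, 0], 30], [[0, 0, 1], [0, 0, 0], 30], [[0, 0, 1], [0, 0, 0], 30]]'

```text
time: 31.15
eef_pos: [0.4462, -0.2821, 0.2839]
ee_rot: [-0.0, 3.141, -0.0]
contact_force: [-0.2, -0.3, -1.3]
gripper_width: 0.648
gripper_force: 29.8
```

Call:
play_rows --series '[[[0, 0, 0.5], [0, 0, 0], 30], [[0, 0, 1], [0, 0, 0], 30], [[0, 0, 1], [0, 0, 0], 30]]'

```text
time: 31.45
eef_pos: [0.4465, -0.2819, 0.2837]
ee_rot: [-0.0, 3.14, -0.001]
contact_force: [-1.5, 1.7, 6.5]
gripper_width: 0.649
gripper_force: 30.2
```

Call:
play_rows --series '[[[0, 0, -0.5], [0, 0, 0], 65], [[0, 0, -0.5], [0, 0, 0], 75], [[0, 0, -0.5], [0, 0, 0], 88], [[0, 0, -0.5], [0, 0, 0], 100], [[0, 0, -0.5], [0, 0, 0], 100]]'

```text
time: 31.95
eef_pos: [0.446, -0.2822, 0.2832]
ee_rot: [0.0, 3.142, -0.0]
contact_force: [-0.8, 0.7, 0.4]
gripper_width: 0.923
gripper_force: 0.0
```

Call:
play_rows --series '[[[0, 0, -10], [0, 0, 0], 100], [[0, 0, -35], [0, 0, 0], 100], [[0, 0, -75], [0, 0, 0], 100], [[0, 0, -110], [0, 0, 0], 100], [[0, 0, -125], [0, 0, 0], 100]]'

```text
time: 32.45
eef_pos: [0.4465, -0.282, 0.4127]
ee_rot: [-0.0, 3.137, -0.005]
contact_force: [-0.3, -0.9, -1.0]
gripper_width: 0.999
gripper_force: 0.0
```

Call:
play_rows --series '[[[-4, 29, 0], [0, 0, 8.4], 100], [[-8, 58, 0], [0, 0, 16.8], 100], [[-13, 88, 0], [0, 0, 25.2], 100], [[-17, 118, 0], [0, 0, 33.6], 100], [[-22, 148.5, 0], [0, 0, 42], 100]]'

```text
time: 32.95
eef_pos: [0.468, -0.1323, 0.4091]
ee_rot: [1.134, 2.929, -0.001]
contact_force: [0.9, 0.3, -0.6]
gripper_width: 0.997
gripper_force: 0.0
```

Call:
play_rows --series '[[[16, 25, 0], [0, 0, 8.4], 100], [[33, 50, 0], [0, 0, 16.8], 100], [[50, 75, 0], [0, 0, 25.2], 100], [[66, 100, 0], [0, 0, 33.6], 100], [[83, 125.5, 0], [0, 0, 41], 100]]'

```text
time: 33.45
eef_pos: [0.4904, 0.0164, 0.4091]
ee_rot: [2.088, 2.346, 0.0]
contact_force: [-0.4, -0.5, 0.4]
gripper_width: 1.003
gripper_force: 0.0
```

Call:
play_rows --series '[[[0, 0, 20], [0, 0, 0], 100], [[0, 0, 50], [0, 0, 0], 100], [[0, 0, 70], [0, 0, 0], 100], [[0, 0, 70], [0, 0, 0], 100]]'

```text
time: 33.85
eef_pos: [0.4896, 0.0151, 0.3366]
ee_rot: [-2.079, -2.351, 0.004]
contact_force: [0.3, -0.6, -1.0]
gripper_width: 1.001
gripper_force: 0.0
```

```bash
python3 - <<'E'
from h import *
s=vision.capture('side');cv2.imwrite('pics/side6.png',s);t=vision.capture('top');cv2.imwrite('pics/top6.png',t)
st();go(.4908,.0153,.0812,96.9)
E
```

```text
t33.95 tcp [0.4906 0.0153 0.3392] grasp [0.4906 0.0153 0.1757] psi 97.01 tz [ 0.0004 -0.     -1.    ] 
q [ 0.5278  0.1437 -0.6945  1.8625  0.0998  1.1698 -0.0784] F [-1.0375  0.3433  0.1944] w 1.0025916370614945 0.0
t34.0 shift [-0.   0.2 94.5] turn [0.02 0.   0.11]
```

Call:
play_rows --series '[[[0, 0, 25], [0, 0, 0], 100], [[0, 0, 55], [0, 0, 0], 100], [[0, 0, 85], [0, 0, 0], 100], [[0, 0, 94], [0, 0, 0], 100], [[0, 0, 94], [0, 0, 0], 100]]'

```text
time: 34.45
eef_pos: [0.4906, 0.0152, 0.2446]
ee_rot: [-2.081, -2.352, 0.0]
contact_force: [-0.3, -0.1, 0.6]
gripper_width: 1.001
gripper_force: 0.0
```

Call:
play_rows --series '[[[0, 0, 0], [0, 0, 0], 85], [[0, 0, 0], [0, 0, 0], 75], [[0, 0, 0], [0, 0, 0], 65], [[0, 0, 0], [0, 0, 0], 45], [[0, 0, 0], [0, 0, 0], 45]]'

```text
time: 34.95
eef_pos: [0.4906, 0.0152, 0.2449]
ee_rot: [2.081, 2.352, 0.0]
contact_force: [-1.7, -1.7, 6.4]
gripper_width: 0.706
gripper_force: 30.0
```

Call:
play_rows --series '[[[0, 0, 0], [0, 0, 0], 45], [[0, 0, 0], [0, 0, 0], 45], [[0, 0, 0], [0, 0, 0], 45]]'

```text
time: 35.25
eef_pos: [0.4906, 0.0152, 0.2449]
ee_rot: [2.081, 2.352, 0.0]
contact_force: [-2.7, -1.5, 6.8]
gripper_width: 0.705
gripper_force: 30.0
```

```bash
python3 - <<'E'
from h import *
st()
s=cv2.imread('pics/side6.png');t=cv2.imread('pics/top6.png')
cv2.imwrite('pics/c6.png',np.hstack([cv2.resize(t[240:330,330:450],None,fx=3.3,fy=3.3,interpolation=cv2.INTER_CUBIC),cv2.resize(s[280:400,200:320],None,fx=2.475,fy=2.475,interpolation=cv2.INTER_CUBIC)]))
E
```

```text
t35.25 tcp [0.4906 0.0152 0.2449] grasp [0.4907 0.0151 0.0814] psi 97.00 tz [ 0.0006 -0.0005 -1.    ] 
q [ 0.4878  0.2692 -0.6754  1.9571  0.2022  0.9814 -0.1608] F [-2.7088 -1.5115  6.7707] w 0.7046928646707191 30.000019666040316
```

View pics/c6.png

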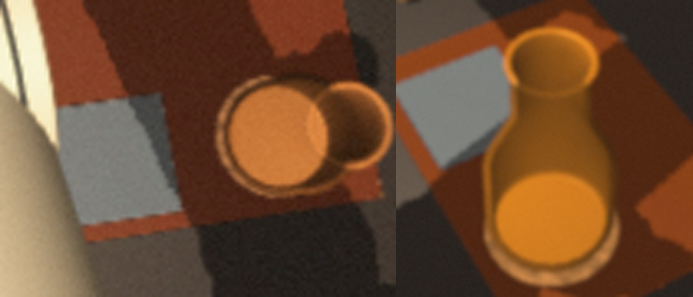

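```bash
python3 - <<'E'
from h import *
print(tri([top.ray((435.45,277.85)),side.ray((262.3,304.75))]))
f=lambda n:cv2.cvtColor(cv2.imread(n),cv2.COLOR_BGR2GRAY).astype(np.float32)
a,b=f('pics/side0.png'),f('pics/side6.png')
c,d=f('pics/top0.png'),f('pics/top6.png')
# lip shift by template match of lip patch, before vs now
for A,B,(x,y,w,h) in((a,b,(240,290,48,32)),(c,d,(420,262,32,32))):
    m=cv2.matchTemplate(B[y-8:y+h+8,x-8:x+w+8],A[y:y+h,x:x+w],cv2.TM_CCOEFF_NORMED);print(cv2.minMaxLoc(m)[1],np.array(cv2.minMaxLoc(m)[3])-8)
for n,c in(('side0',0),('side6',0)):
    im=cv2.imread(f'pics/{n}.png');h=cv2.cvtColor(im,cv2.COLOR_BGR2HSV)[345:375,225:305]
    print(n)
E
```

```text
(array([ 0.4456, -0.2806,  0.1463]), [np.float64(0.0005143932140904021), np.float64(0.0005143932140904596)])
0.5792432427406311 [0 0]
0.9900578856468201 [0 0]
side0
side6
```

Call:
play_rows --series '[[[0, 0, -3], [0, 0, 0], 45], [[0, 0, -10], [0, 0, 0], 45], [[0, 0, -30], [0, 0, 0], 45], [[0, 0, -55], [0, 0, 0], 45], [[0, 0, -80], [0, 0, 0], 45]]'

```text
time: 35.75
eef_pos: [0.49, 0.0153, 0.325]
ee_rot: [-2.081, -2.353, 0.001]
contact_force: [0.2, -0.2, -5.5]
gripper_width: 0.702
gripper_force: 30.0
```

Call:
play_rows --series '[[[-12, -5, 0], [0, 0, 0], 45], [[-40, -17, 0], [0, 0, 0], 45], [[-70, -30, 0], [0, 0, 0], 45], [[-100, -43, 0], [0, 0, 0], 45], [[-130, -57, 0], [0, 0, 0], 45]]'

```text
time: 36.25
eef_pos: [0.4489, -0.1218, 0.3244]
ee_rot: [-2.081, -2.353, 0.0]
contact_force: [1.3, -1.2, -5.2]
gripper_width: 0.7
gripper_force: 30.0
```

Call:
play_rows --series '[[[-25, -11, 0], [0, 0, 0], 45], [[-42, -18, 0], [0, 0, 0], 45], [[-49.5, -22, 0], [0, 0, 0], 45], [[-49.5, -22, 20], [0, 0, 0], 45], [[-49.5, -22, 45], [0, 0, 0], 45]]'

```text
time: 36.75
eef_pos: [0.4343, -0.1723, 0.2797]
ee_rot: [2.08, 2.351, 0.001]
contact_force: [0.6, 0.6, -5.6]
gripper_width: 0.707
gripper_force: 30.0
```

Call:
play_rows --series '[[[0, 0, 12], [0, 0, 0], 45], [[0, 0, 20], [0, 0, 0], 45], [[0, 0, 24], [0, 0, 0], 45], [[0, 0, 25], [0, 0, 0], 45], [[0, 0, 25], [0, 0, 0], 45]]'

```text
time: 37.25
eef_pos: [0.4341, -0.1726, 0.2548]
ee_rot: [2.081, 2.352, 0.0]
contact_force: [1.0, 0.5, -4.7]
gripper_width: 0.708
gripper_force: 30.0
```

```bash
python3 - <<'E'
from h import *
st();go(.4342,-.1727,.2479-.1635,97)
E
```

```text
t37.25 tcp [ 0.4341 -0.1726  0.2548] grasp [ 0.4343 -0.1726  0.0913] psi 97.01 tz [ 0.0008 -0.0005 -1.    ] 
q [ 0.775   0.1763 -0.5271  2.0123  0.1069  0.9784  0.3172] F [ 0.9653  0.5496 -4.6848] w 0.7082282754858041 30.000048936344683
t37.2 shift [-0.1  0.   6.9] turn [0.04 0.03 0.01]
```

Call:
play_rows --series '[[[0, 0, 1.5], [0, 0, 0], 45], [[0, 0, 3], [0, 0, 0], 45], [[0, 0, 4.5], [0, 0, 0], 45], [[0, 0, 5.5], [0, 0, 0], 45], [[0, 0, 5.5], [0, 0, 0], 45]]'

```text
time: 37.75
eef_pos: [0.4338, -0.1726, 0.2486]
ee_rot: [-2.082, -2.353, 0.0]
contact_force: [-0.3, 0.1, -5.7]
gripper_width: 0.7
gripper_force: 30.0
```

Call:
play_rows --series '[[[0, 0, 0.4], [0, 0, 0], 45], [[0, 0, 0.8], [0, 0, 0], 45], [[0, 0, 0.8], [0, 0, 0], 45]]'

```text
time: 38.05
eef_pos: [0.4339, -0.1726, 0.248]
ee_rot: [2.082, 2.353, -0.0]
contact_force: [-0.8, -0.4, -5.3]
gripper_width: 0.707
gripper_force: 30.0
```

Call:
play_rows --series '[[[0, 0, 0.3], [0, 0, 0], 45], [[0, 0, 0.6], [0, 0, 0], 45], [[0, 0, 0.6], [0, 0, 0], 45]]'

```text
time: 38.35
eef_pos: [0.4339, -0.1726, 0.2479]
ee_rot: [2.081, 2.353, -0.001]
contact_force: [-4.1, 1.2, 4.8]
gripper_width: 0.706
gripper_force: 30.0
```

Call:
play_rows --series '[[[0, 0, 0], [0, 0, 0], 73], [[0, 0, 0], [0, 0, 0], 80], [[0, 0, 0], [0, 0, 0], 90], [[0, 0, 0], [0, 0, 0], 100], [[0, 0, 0], [0, 0, 0], 100]]'

```text
time: 38.85
eef_pos: [0.4339, -0.1726, 0.2474]
ee_rot: [2.081, 2.353, 0.0]
contact_force: [0.3, 0.2, -1.1]
gripper_width: 0.964
gripper_force: 0.0
```

Call:
play_rows --series '[[[0, 0, -10], [0, 0, 0], 100], [[0, 0, -35], [0, 0, 0], 100], [[0, 0, -75], [0, 0, 0], 100], [[0, 0, -110], [0, 0, 0], 100], [[0, 0, -140], [0, 0, 0], 100]]'

```text
time: 39.35
eef_pos: [0.4338, -0.1723, 0.3902]
ee_rot: [2.08, 2.352, 0.001]
contact_force: [0.4, -0.0, 0.2]
gripper_width: 1.003
gripper_force: 0.0
```

Call:
play_rows --series '[[[25, 26, 0], [0, 0, 0], 100], [[50, 53, 0], [0, 0, 0], 100], [[76, 80, 0], [0, 0, 0], 100], [[102, 107, 0], [0, 0, 0], 100], [[127, 134, 0], [0, 0, 0], 100]]'

```text
time: 39.85
eef_pos: [0.5521, -0.0289, 0.3883]
ee_rot: [2.081, 2.352, 0.001]
contact_force: [0.7, -0.6, -0.2]
gripper_width: 1.001
gripper_force: 0.0
```

Call:
play_rows --series '[[[25, 26, 0], [0, 0, -7], 100], [[50, 53, 0], [0, 0, -14], 100], [[76, 80, 0], [0, 0, -21], 100], [[102, 107, 0], [0, 0, -28], 100], [[127.5, 133.5, 0], [0, 0, -34.5], 100]]'

```text
time: 40.35
eef_pos: [0.6692, 0.1136, 0.388]
ee_rot: [1.284, 2.867, 0.0]
contact_force: [-0.0, -0.7, 0.2]
gripper_width: 1.004
gripper_force: 0.0
```

Call:
play_rows --series '[[[0, 0, 0], [0, 0, 0], 100], [[0, 0, 0], [0, 0, 0], 100], [[0, 0, 0], [0, 0, 0], 100]]'

```text
time: 40.65
eef_pos: [0.6682, 0.1116, 0.3878]
ee_rot: [1.293, 2.862, -0.001]
contact_force: [-0.5, -0.6, 0.4]
gripper_width: 1.002
gripper_force: 0.0
```

```bash
python3 - <<'E'
from h import *
s=vision.capture('side');t=vision.capture('top');cv2.imwrite('pics/side7.png',s);cv2.imwrite('pics/top7.png',t)
st();go(.6685,.1125,.066,131.5)
a=cv2.resize(s[110:370,190:400],None,fx=2,fy=2,interpolation=cv2.INTER_CUBIC);b=cv2.resize(t[215:345,310:460],None,fx=2.5,fy=2.5,interpolation=cv2.INTER_CUBIC)
c=np.zeros((520,795,3),np.uint8);c[:,:420]=a;c[:325,420:]=b;cv2.imwrite('pics/c7.png',c)
E
```

```text
t40.75 tcp [0.6681 0.1113 0.388 ] grasp [0.6682 0.1111 0.2245] psi 131.37 tz [ 0.0007 -0.0011 -1.    ] 
q [ 0.2672  0.5634 -0.7546  1.2963  0.38    1.4248  0.2596] F [0.7837 0.2384 0.2246] w 1.0007697064527807 0.0
t40.8 shift [  0.9   1.1 158.5] turn [-0.01  0.07 -0.13]
```

View pics/c7.png

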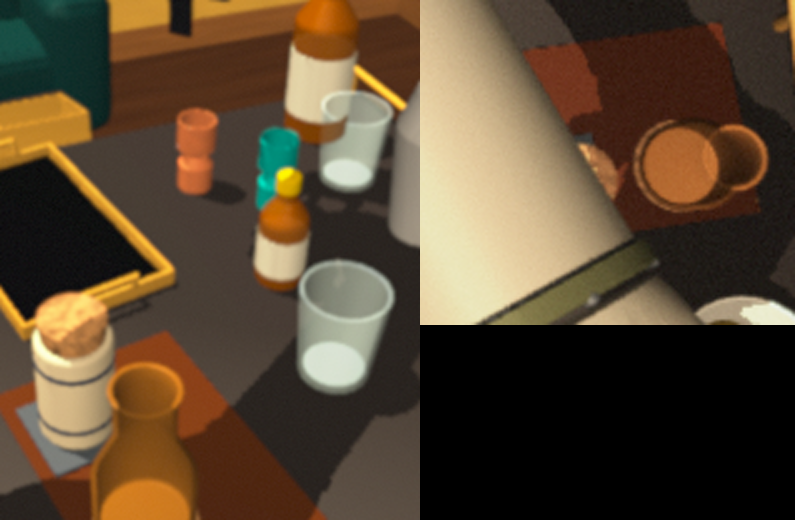

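Carafe and canister stand upright on their coasters (crop (145,450) and (75,370)), and the jigger is untouched at (195,150). I'm descending on the jigger.

Call:
play_rows --series '[[[1, 1, 40], [0, 0, 0], 100], [[1, 1, 80], [0, 0, 0], 100], [[1, 1, 120], [0, 0, 0], 100], [[1, 1, 148], [0, 0, 0], 100], [[1, 1, 158], [0, 0, 0], 100]]'

```text
time: 41.25
eef_pos: [0.6674, 0.1124, 0.2265]
ee_rot: [-1.291, -2.861, 0.005]
contact_force: [0.1, -0.4, 0.2]
gripper_width: 1.004
gripper_force: 0.0
```

Call:
play_rows --series '[[[0, 0, 0], [0, 0, 0], 80], [[0, 0, 0], [0, 0, 0], 60], [[0, 0, 0], [0, 0, 0], 50], [[0, 0, 0], [0, 0, 0], 25], [[0, 0, 0], [0, 0, 0], 25]]'

```text
time: 41.75
eef_pos: [0.6686, 0.1141, 0.2303]
ee_rot: [1.29, 2.863, 0.001]
contact_force: [0.4, -0.7, 0.6]
gripper_width: 0.636
gripper_force: 0.0
```

Call:
play_rows --series '[[[0, 0, 0], [0, 0, 0], 25], [[0, 0, 0], [0, 0, 0], 25], [[0, 0, -5], [0, 0, 0], 25], [[0, 0, -20], [0, 0, 0], 25], [[0, 0, -45], [0, 0, 0], 25]]'

```text
time: 42.25
eef_pos: [0.668, 0.1138, 0.2742]
ee_rot: [-1.289, -2.863, 0.002]
contact_force: [-0.1, -0.2, -1.3]
gripper_width: 0.479
gripper_force: 29.9
```

```bash
python3 - <<'E'
from h import *
st();go(.5485,.335,.2,131.5)
E
```

```text
t42.25 tcp [0.668  0.1138 0.2742] grasp [0.6675 0.1137 0.1107] psi 131.51 tz [-0.0026 -0.0005 -1.    ] 
q [ 0.2583  0.6495 -0.7227  1.4226  0.4369  1.2359  0.2171] F [-0.0704 -0.1782 -1.2936] w 0.4790362010938033 29.8785851955995
t42.2 shift [244.9  56.9 -89.1] turn [-0.13 -0.08  0.01]
```

Call:
play_rows --series '[[[0, 0, -25], [0, 0, 0], 25], [[0, 0, -55], [0, 0, 0], 25], [[0, 0, -80], [0, 0, 0], 25], [[0, 0, -89], [0, 0, 0], 25]]'

```text
time: 42.65
eef_pos: [0.6686, 0.1145, 0.3674]
ee_rot: [1.289, 2.861, 0.004]
contact_force: [0.7, -0.3, -1.2]
gripper_width: 0.481
gripper_force: 29.9
```

Call:
play_rows --series '[[[15, 3, 0], [0, 0, 0], 25], [[45, 10, 0], [0, 0, 0], 25], [[75, 18, 0], [0, 0, 0], 25], [[108, 26, 0], [0, 0, 0], 25], [[140, 33, 0], [0, 0, 0], 25]]'

```text
time: 43.15
eef_pos: [0.5985, 0.2428, 0.3616]
ee_rot: [-1.288, -2.863, 0.002]
contact_force: [-0.1, 0.6, 0.0]
gripper_width: 0.479
gripper_force: 29.9
```

Call:
play_rows --series '[[[30, 7, 0], [0, 0, 0], 25], [[60, 14, 0], [0, 0, 0], 25], [[90, 21, 0], [0, 0, 0], 25], [[105, 24, 0], [0, 0, 0], 25], [[105, 24, 0], [0, 0, 0], 25]]'

```text
time: 43.65
eef_pos: [0.5464, 0.3379, 0.3625]
ee_rot: [-1.283, -2.866, 0.001]
contact_force: [-0.7, -0.0, -1.5]
gripper_width: 0.484
gripper_force: 29.9
```

Call:
play_rows --series '[[[0, 0, 30], [0, 0, 0], 25], [[0, 0, 65], [0, 0, 0], 25], [[0, 0, 100], [0, 0, 0], 25], [[0, 0, 110], [0, 0, 0], 25], [[0, 0, 110], [0, 0, 0], 25]]'

```text
time: 44.15
eef_pos: [0.549, 0.334, 0.2518]
ee_rot: [-1.291, -2.862, 0.005]
contact_force: [0.3, 0.5, -1.0]
gripper_width: 0.482
gripper_force: 29.9
```

```bash
python3 - <<'E'
from h import *
st();go(.5485,.335,.017,131.5)
E
```

```text
t44.15 tcp [0.549  0.334  0.2518] grasp [0.5486 0.3336 0.0883] psi 131.43 tz [-0.0026 -0.002  -1.    ] 
q [-0.0535  0.6203 -0.7765  1.5434  0.4579  1.1709 -0.1957] F [ 0.283   0.5158 -0.982 ] w 0.48162863499253733 29.878465072023346
t44.1 shift [ 1.1  0.5 71.3] turn [-0.19 -0.01 -0.07]
```

Call:
play_rows --series '[[[1, 0, 15], [0, 0, 0], 25], [[1, 0, 30], [0, 0, 0], 25], [[1, 0, 45], [0, 0, 0], 25], [[1, 0, 60], [0, 0, 0], 25], [[1, 0, 71], [0, 0, 0], 25]]'

```text
time: 44.65
eef_pos: [0.5479, 0.3358, 0.1805]
ee_rot: [-1.29, -2.864, 0.002]
contact_force: [0.3, 0.2, -1.7]
gripper_width: 0.48
gripper_force: 29.9
```

Call:
play_rows --series '[[[0, 0, 0], [0, 0, 0], 25], [[0, 0, 0], [0, 0, 0], 55], [[0, 0, 0], [0, 0, 0], 65], [[0, 0, 0], [0, 0, 0], 70], [[0, 0, 0], [0, 0, 0], 70]]'

```text
time: 45.15
eef_pos: [0.5483, 0.3361, 0.1829]
ee_rot: [1.29, 2.864, 0.001]
contact_force: [-0.6, 0.8, 0.0]
gripper_width: 0.676
gripper_force: 0.0
```

Call:
play_rows --series '[[[0, 0, -10], [0, 0, 0], 70], [[0, 0, -45], [0, 0, 0], 70], [[0, 0, -90], [0, 0, 0], 70], [[0, 0, -135], [0, 0, 0], 70], [[0, 0, -180], [0, 0, 0], 70]]'

```text
time: 45.65
eef_pos: [0.5477, 0.336, 0.3652]
ee_rot: [1.289, 2.864, 0.001]
contact_force: [1.3, 0.3, -0.7]
gripper_width: 0.697
gripper_force: 0.0
```

```bash
python3 - <<'E'
from h import *
st();go(.45,.0,.24,131.5)
E
```

```text
t45.65 tcp [0.5477 0.336  0.3652] grasp [0.5478 0.3361 0.2017] psi 131.52 tz [ 0.0007  0.0003 -1.    ] 
q [-0.0317  0.5201 -0.8251  1.4303  0.3832  1.3561 -0.1466] F [ 1.2566  0.2973 -0.7098] w 0.6972825513572667 0.0
t45.6 shift [-186.8 -295.9  -38.5] turn [0.04 0.01 0.02]
```

Call:
play_rows --series '[[[-22, -36, -10], [0, 0, 0], 70], [[-45, -72, -20], [0, 0, 0], 70], [[-68, -108, -30], [0, 0, 0], 70], [[-92, -145, -38], [0, 0, 0], 70], [[-115, -182, -38], [0, 0, 0], 70]]'

```text
time: 46.15
eef_pos: [0.4873, 0.1282, 0.402]
ee_rot: [1.289, 2.862, 0.001]
contact_force: [0.7, -0.6, 0.2]
gripper_width: 0.702
gripper_force: 0.0
```

Call:
play_rows --series '[[[-22, -36, 0], [0, 0, 0], 70], [[-45, -72, 0], [0, 0, 0], 70], [[-72, -114, 0], [0, 0, 0], 70], [[-72, -114, 0], [0, 0, 0], 70], [[-72, -114, 0], [0, 0, 0], 70]]'

```text
time: 46.65
eef_pos: [0.45, -0.0007, 0.4012]
ee_rot: [1.293, 2.862, -0.001]
contact_force: [-0.8, -0.3, 0.1]
gripper_width: 0.703
gripper_force: 0.0
```

```bash
python3 - <<'E'
from h import *
st();s=vision.capture('side');t=vision.capture('top');cv2.imwrite('pics/side8.png',s);cv2.imwrite('pics/top8.png',t)
a=cv2.resize(t[200:350,95:175],None,fx=3,fy=3,interpolation=cv2.INTER_CUBIC)
b=cv2.resize(s[250:400,180:360],None,fx=2.9,fy=3,interpolation=cv2.INTER_CUBIC)
cv2.imwrite('pics/c8.png',np.hstack([a,b]))
E
```

```text
t46.65 tcp [ 0.45   -0.0007  0.4012] grasp [ 0.4502 -0.0009  0.2377] psi 131.37 tz [ 0.0012 -0.0011 -1.    ] 
q [ 0.6696 -0.0227 -0.7466  1.8692 -0.0148  1.288   0.6493] F [-0.7941 -0.3155  0.1067] w 0.7026177367814251 0.0
```

View pics/c8.png

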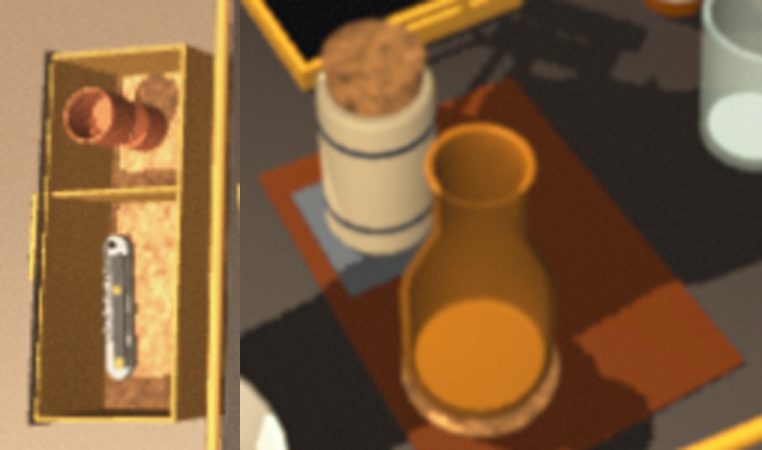

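The final view shows both tools in their compartments (jigger crop (115,118), key (118,305)), and the carafe and canister upright within about 2 mm of where they started. I'm handing the job in.

```bash
python3 -c "
from station import job
print(job.finish_job())"
```

```text
the job is handed in; nothing more can be done
None
```

The job is handed in at 46.7 s: the wine key is in the long compartment, the jigger in the short one, the carafe and canister stand upright back on their coasters, and the glass and bitters were not touched.

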